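# Close up the turn indicator in its build-up fixture

### The job

Close up the turn indicator: set the chrome gimbal gently down, without dropping it, into the open olive-drab housing so that it sits flat on the housing's floor between the brass cheeks, lower the yellow-green drilled terminal plate over the four guide studs onto the rim, and put the olive-drab cover over the same studs flat on top of the plate. Then push both red clamp handles fully upright so that the two toggle clamps hold the cover down, one at each end. Leave the bushings, the pitot cap and the screwdriver where they are.

Things in the scene. Friction and masses are not known exactly. Their poses are not given: they have to be found in the camera images.
- fixture: Build-up fixture fixed to the bench: aluminium base plate 90 x 310 x 12 mm (x, y, z), in its middle the open olive-drab housing, at each end a toggle clamp on a dark riser (|y| 105 to 155 mm). Origin: underside of the base plate at its centre, on the bench; z up, y along the long side, +y to the robot's left. Open clamp arms stand up at |y| 100 to 135 mm, to z = 170 mm.
- housing_floor (a point): Centre of the housing's inner floor, 16.5 mm above the bench; axes as the fixture. Housing 62 x 160 mm outside, walls 4.5 mm, open at the top, inner corners filled by bosses (|x| over 16, |y| 63 to 75 mm). Brass cheeks at y = +-56 mm, 6 mm thick, 11.5 mm high, leave a 20 mm wide slot, open at the top, on the line x = 0 for the gimbal's end pivots.
- housing_rim (a point): Centre of the housing's mouth at rim height, 65 mm above the bench; axes as the fixture. Four upright steel guide studs, 8 mm in diameter, stand on the rim at x = +-22, y = +-69 mm from here and rise 32 mm above it, the last 8 mm tapered to 3 mm.
- stud_top (a point): Tip of one guide stud, the one at x = +22, y = +69 mm in the fixture's frame; 97 mm above the bench.
- gimbal_mid (a point): Loose chrome gimbal, 0.3 to 0.6 kg: frame 42 x 94 x 12 mm (x, y, z) with an upright rotor can, diameter 37 mm, to 46 mm; its two flats, 39 mm apart across y, are to grip; dark pivots, diameter 9 mm, at the ends (116 mm over all). Point: centre, 23 mm above its underside; z up, y along its length. Goes in lengthwise, either way round; fingers closing along y fit in the housing.
- plate_mid (a point): Loose yellow-green terminal plate, 0.22 kg, lying flat: plate 66 x 160 x 10 mm (x, y, z) with four 11 mm holes at x = +-22, y = +-69 mm, and on its middle a black terminal block 24 x 60 mm, from 10 to 28 mm above the underside, to grip across its 24 mm. Point: its centre, 14 mm above its underside; y along its length; either way round fits. It lies on the housing's rim when seated.
- cover_mid (a point): Loose olive-drab cover, 0.2 to 0.4 kg, lying flat: flange 66 x 160 x 8 mm (x, y, z) with four 11 mm holes like the spacer's, and on it a crown 40 x 100 mm (hollow below, with room for the terminal block), from 8 to 30 mm above the underside, to grip across its 40 mm. Point: its centre, 15 mm above its underside; y along its length; either way round fits. It lies on the terminal plate when seated.
- clamp_left (a joint): Red handle of the toggle clamp at the fixture's +y end (rad): 0 open, handle leaning outwards 46 degrees from vertical; 0.80 closed, handle upright, arm level, its pad on the cover's flange at y = 62 mm. Handle 95 mm long, 18 mm thick, pivot along x at y = 137, z = 92 mm of the fixture. Stays where left; 2 to 5 N on its end, along its arc, closes it; the arm follows and locks.
- clamp_right (a joint): The same at the fixture's -y end, mirror image (handle axis at y = -137, z = 92 mm, pad at y = -62 mm): 0 open, 0.80 closed.
- clamp_left_tip (a point): Outer end of the left clamp's red handle, on the handle's centre line.
- clamp_right_tip (a point): Outer end of the right clamp's red handle, on the handle's centre line.
- clamp_left_arm: Steel arm of the left clamp with its springy rubber pad, squeezed 2 mm when closed; origin on the arm's hinge (fixture y = 120, z = 100 mm).
- clamp_right_arm: Steel arm of the right clamp with its springy rubber pad, squeezed 2 mm when closed; origin on the arm's hinge (fixture y = -120, z = 100 mm).
- bushing0: Bronze bushing, diameter 38 mm, 24 mm high, origin centre of its underside; a bystander.
- bushing1: The same, another one; a bystander.
- bushing2: The same, another one; a bystander.
- pitot_cap: Bright red plastic pitot cover cap standing on its open end, diameter 60 mm at the foot, 112 mm high, origin centre of its underside; a bystander.
- screwdriver_grip (a point): Handle of a screwdriver 180 mm long lying on the bench; a bystander.
Things that resemble listed ones, but are neither listed nor needed, are in the scene too. There is more than one size of the part that bears plate_mid; the job needs the middle-sized.

How it is judged:
On the way, in this order (a step that is already met when the one before it is completed fails the run):
1. the gimbal is lowered into the housing while held: within 6 mm of its seat in height before it is let go (horizontal distance between gimbal_mid and fixture below 0.009 m and z of gimbal_mid in the frame of fixture below 0.0455 m and contact force between gimbal and the fingers above 0.5 N), for 0.05 s.
2. the gimbal sits flat on the housing floor between the cheeks, let go (horizontal distance between gimbal_mid and fixture below 0.009 m and z of gimbal_mid in the frame of fixture between 0.0365 and 0.0425 m and angle between gimbal_mid's own z axis and vertical below 0.1 rad and angle between the y axis of gimbal_mid and the y axis of fixture, either way round below 0.1 rad and contact force between gimbal and the fingers below 0.1 N), for 0.2 s.
3. the terminal plate is down over all four studs, flat on the rim, let go (horizontal distance between gimbal_mid and fixture below 0.009 m and z of gimbal_mid in the frame of fixture between 0.0365 and 0.0425 m and angle between gimbal_mid's own z axis and vertical below 0.1 rad and angle between the y axis of gimbal_mid and the y axis of fixture, either way round below 0.1 rad and horizontal distance between plate_mid and fixture below 0.004 m and z of plate_mid in the frame of fixture between 0.077 and 0.081 m and angle between plate_mid's own z axis and vertical below 0.05 rad and angle between the y axis of plate_mid and the y axis of fixture, either way round below 0.05 rad and contact force between plate and the fingers below 0.1 N), for 0.2 s.
4. the cover is down over the four studs, flat on the terminal plate, let go, with both clamps still open (horizontal distance between gimbal_mid and fixture below 0.009 m and z of gimbal_mid in the frame of fixture between 0.0365 and 0.0425 m and angle between gimbal_mid's own z axis and vertical below 0.1 rad and angle between the y axis of gimbal_mid and the y axis of fixture, either way round below 0.1 rad and horizontal distance between each of plate_mid, cover_mid and fixture below 0.004 m and z of plate_mid in the frame of fixture between 0.077 and 0.081 m and angle between each of plate_mid, cover_mid's own z axis and vertical below 0.05 rad and angle between the y axis of each of plate_mid, cover_mid and the y axis of fixture, either way round below 0.05 rad and z of cover_mid in the frame of fixture between 0.088 and 0.092 m and contact force between cover and the fingers below 0.1 N and value of joint each of clamp_left, clamp_right below 0.4 rad), for 0.2 s.
5. one clamp is closed and presses on the cover (horizontal distance between each of plate_mid, cover_mid and fixture below 0.004 m and z of plate_mid in the frame of fixture between 0.077 and 0.081 m and angle between each of plate_mid, cover_mid's own z axis and vertical below 0.05 rad and angle between the y axis of each of plate_mid, cover_mid and the y axis of fixture, either way round below 0.05 rad and z of cover_mid in the frame of fixture between 0.088 and 0.092 m and ((value of joint clamp_left above 0.72 rad and contact force between clamp_left_arm and cover above 1 N) or (value of joint clamp_right above 0.72 rad and contact force between clamp_right_arm and cover above 1 N))), for 0.1 s.
6. both clamps are closed and press on the cover (horizontal distance between each of plate_mid, cover_mid and fixture below 0.004 m and z of plate_mid in the frame of fixture between 0.077 and 0.081 m and angle between each of plate_mid, cover_mid's own z axis and vertical below 0.05 rad and angle between the y axis of each of plate_mid, cover_mid and the y axis of fixture, either way round below 0.05 rad and z of cover_mid in the frame of fixture between 0.088 and 0.092 m and value of joint each of clamp_left, clamp_right above 0.72 rad and contact force between each of clamp_left_arm, clamp_right_arm and cover above 1 N), for 0.2 s.
At the end, for the whole second after the job is handed in: Gimbal flat on the housing floor (9 mm sideways, 3 mm in height, 0.1 rad); terminal plate flat on the rim, cover flat on it, both over the four studs (4 mm, 2 mm, 0.05 rad); both clamp handles past 0.72 of 0.80 rad, each pad pressing the cover with over 1 N; all let go, at rest (all of step 6 and horizontal distance between gimbal_mid and fixture below 0.009 m and z of gimbal_mid in the frame of fixture between 0.0365 and 0.0425 m and angle between gimbal_mid's own z axis and vertical below 0.1 rad and angle between the y axis of gimbal_mid and the y axis of fixture, either way round below 0.1 rad and linear speed of each of gimbal, plate, cover below 0.02 m/s and velocity of joint each of clamp_left, clamp_right below 0.05 rad/s); the robot touches nothing.
It fails at once if a bushing is moved more than 30 mm (distance of bushing0 from where it was at the start of the episode above 0.03 m).
It fails at once if a bushing is moved more than 30 mm (distance of bushing1 from where it was at the start of the episode above 0.03 m).
It fails at once if a bushing is moved more than 30 mm (distance of bushing2 from where it was at the start of the episode above 0.03 m).
It fails at once if the pitot cap is moved more than 30 mm (distance of pitot_cap from where it was at the start of the episode above 0.03 m).
It fails at once if the screwdriver is moved more than 30 mm (distance of screwdriver_grip from where it was at the start of the episode above 0.03 m).
It also fails if it takes over 72 s, if anything falls off the work surface, if the arm or the gripper's body presses on something with over 40 N, if the wrist force passes 120 N, or if a joint passes its speed limit or range.

### The arm

A 6-joint arm with a two-finger parallel gripper is mounted at the origin on the work surface. World frame = base frame: x ahead of the robot, y to its left, z up, the work surface at z = 0. Lengths are in m, angles in rad, forces in N, time in s.
With the tool pointing down it reaches from about 0.25 to 0.775 m from the base axis. Payload 4 kg.
Tool frame: the origin (TCP) lies between the finger pads; the fingertips stand 25 mm ahead of it and the grasp point (between the pads) lies 6 mm ahead of it; z points along the fingers, y is the direction in which the jaws open and shut (so a half turn about z gives the same grasp; the last joint's range is limited). The gripper opens to 85 mm and grips with 20 to 120 N. Pads are 22 mm wide; open, the fingers measure 114 mm over their backs; the gripper's body (76 mm by 85 mm) begins 54 mm behind the grasp point. The pads swing forward as they close: fully open they stand 13 mm farther back than shut.
Start: joints at [1.005, 0.087, 1.371, -0, 1.684, -0.103], TCP at [0.246, 0.492, 0.256] pointing down, gripper open.
Joint ranges: [-3.1, 3.1], [-0.76, 2.03], [0.27, 2.55], [-1.08, 4.22], [0.17, 2.65], [-2.57, 2.57]. Speed limits (rad/s): [2.79, 2.79, 3.14, 3.14, 3.14, 3.14].

### API

Orientations are given as a 3x3 rotation matrix whose columns are the frame's x, y, z axes.
In Python, from workcell import monitor, vision, workorder gives the robot as it stands. The module is installed in compiled form; this text tells all that it offers.
- The arm moves only by the tool arm_command, never from a script. Its argument "motion" is one flat list of numbers, 6 for each row, row after row: the shift along the world's x, y, z in m, then the turn, a rotation vector about the world's x, y, z in degrees. A call has exactly 10 rows; each row is the pose to reach, as a shift and turn from the pose measured when the call began; what a row does not reach only later rows make up. A row lasts 1/10 s, in which the tool goes at most 50 mm and 8.59 degrees, less where a joint would pass 70% of its speed; a pose out of reach is approached as far as the arm can. A call with a gripper value outside its range is refused whole. "hand" is the finger opening in m, from 0 to 0.0854, set as the call begins (left out, the last holds). The fingers move at their own pace and stop on an object; "grip_force" is the grip in N (left out, the last holds). Time passes only in rows, so rows that repeat a pose let the fingers close, or fill a call up. It gives the time, the measured TCP pose, the force and the opening at its end, in the units of the state.
- monitor.read_state(): the state, without advancing time (a new reading comes with each control period).
- vision.read_camera(name): name is "scene" or "top"; returns a dict with "image" (400x640x3 uint8, red, green, blue), "fov_y" (degrees; the focal length in pixels is half the picture's height over the tangent of half this angle, whatever the lens; pixels are square), "cx", "cy" (the principal point, pixels), "R" (3x3) and "t" (3): a world point X has camera coordinates R X + t. Camera axes: x right, y down, z forward; pixel columns grow to the right and rows downward; lengths in m; the calibration is good to about 2 mm. A picture is of the moment at which its call begins. There is no depth.
- workorder.hand_in(): hands the job in, once; it reports no verdict.
The state is a dict: "time": time; "joint_pos": joint angles; "dq": joint speeds; "tau": joint torques, N m; "ee_pos": TCP position; "tool_rot": TCP orientation; "contact_force": force on the tool from outside, world axes, zero at the start; "moment": the same for the moment, N m; "grip_width": finger opening in m.
Only numpy, scipy, OpenCV 4.12 (cv2) and the standard library are available. Lean on these libraries where they do the work, as an engineer would, in place of code of your own. Each camera call takes 0.05 s, during which the arm holds its last target.

## Working session

There is one attempt and no reset: what is moved stays moved. The work goes in short steps, Python scripts to look and compute and a tool call to move; the robot and the scene stay as the last step left them, time stands still between calls to the robot, and variables do not carry over. Pictures are saved under pics/ and viewed, and the job is handed in when it is done.

Besides the shell and the picture viewer there is one more tool, called after "Emit:" as a command line: name --argument value ..., lists and objects as JSON in quotes. arm_command: Moves the arm, as the interface text tells. Its arguments: {"type":"object","properties":{"motion":{"type":"array","items":{"type":"number"}},"hand":{"type":"number"},"grip_force":{"type":"number"}},"required":["motion"]}

```bash
mkdir -p pics; cat > h.py <<'E'
import numpy as np, cv2
from workcell import monitor, vision, workorder
def cam(n,save=None):
    d=vision.read_camera(n); d['R']=np.array(d['R']);d['t']=np.array(d['t'])
    d['f']=200/np.tan(np.radians(d['fov_y'])/2)
    if save: cv2.imwrite('pics/'+save+'.png',d['image'][:,:,::-1])
    return d
def ray(d,u,v):
    c=np.array([(u-d['cx'])/d['f'],(v-d['cy'])/d['f'],1.]); o=-d['R'].T@d['t']; r=d['R'].T@c
    return o,r/np.linalg.norm(r)
def onz(d,u,v,z):
    o,r=ray(d,u,v); return o+r*(z-o[2])/r[2]
def proj(d,X):
    c=d['R']@np.array(X)+d['t']; return np.array([d['f']*c[0]/c[2]+d['cx'],d['f']*c[1]/c[2]+d['cy']])
def tri(d1,p1,d2,p2):
    o1,r1=ray(d1,*p1);o2,r2=ray(d2,*p2)
    A=np.stack([r1,-r2],1); s=np.linalg.lstsq(A,o2-o1,rcond=None)[0]
    a=o1+s[0]*r1;b=o2+s[1]*r2
    return (a+b)/2,np.linalg.norm(a-b)
E
python3 - <<'E'
from h import *
for n in('scene','top'):
    d=cam(n,n+'0'); print(n,d['f'],d['cx'],d['cy'],-d['R'].T@d['t'],d['R'].round(3).tolist())
s=monitor.read_state();print(s)
E
```

```text
scene 470.27609011958594 323.34006464088446 201.30657908107102 [1.06555393 0.35893217 1.2930188 ] [[-0.598, 0.801, 0.001], [0.68, 0.508, -0.528], [-0.423, -0.316, -0.849]]
top 419.0957069933736 315.94728090185976 200.2920328893173 [ 0.32292714 -0.0563349   1.49554023] [[-0.016, -1.0, 0.002], [-0.994, 0.016, -0.112], [0.112, -0.004, -0.994]]
{'time': 0.1, 'joint_pos': array([ 1.00489855e+00,  8.79367364e-02,  1.37213008e+00,  7.96582178e-06,
        1.68360943e+00, -1.03099895e-01]), 'dq': array([-0.00030758, -0.00234976, -0.00393854, -0.00014859, -0.00089632,
       -0.00010239]), 'tau': array([ 2.97709354e-03, -3.53012502e+01, -3.14220428e+01, -2.09680156e-04,
        7.94333144e-03,  3.03523223e-05]), 'ee_pos': array([0.24533427, 0.4918011 , 0.25521204]), 'tool_rot': array([[-8.94807149e-01,  4.46451456e-01, -1.12384812e-03],
       [ 4.46452815e-01,  8.94805457e-01, -1.75453078e-03],
       [ 2.22312611e-04, -2.07171184e-03, -9.99997829e-01]]), 'contact_force': array([ 0.06941112,  0.09701889, -0.618715  ]), 'moment': array([ 0.01759747,  0.0022409 , -0.01963414]), 'grip_width': 0.08533205603006583}
```

View pics/scene0.png

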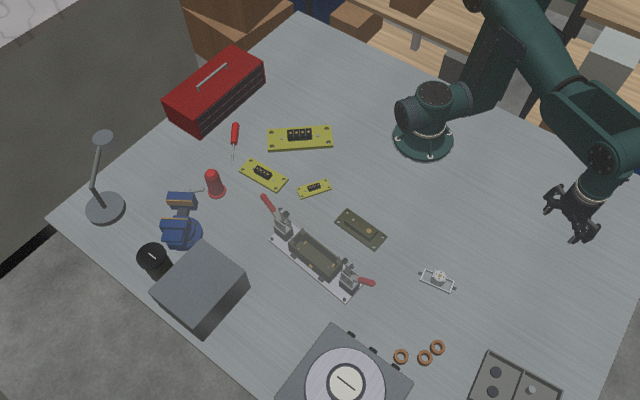

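View pics/top0.png

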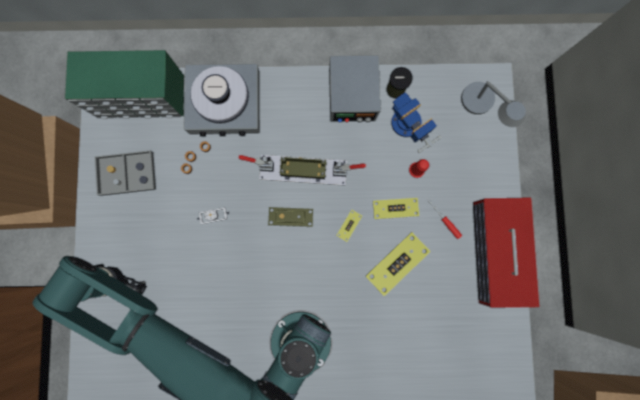

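The top view shows world +y to the left and +x up. The fixture is near (303,168) and the gimbal near (212,215). The cover is near (290,216) and the middle-sized plate near (396,208). I'll zoom in on these.

```bash
python3 - <<'E'
from h import *
a=cv2.imread('pics/top0.png');b=cv2.imread('pics/scene0.png')
def crop(im,x,y,w,h,k,n): cv2.imwrite(f'pics/{n}.png',cv2.resize(im[y:y+h,x:x+w],None,fx=k,fy=k,interpolation=cv2.INTER_CUBIC))
crop(a,185,140,250,110,3.2,'c_top0')
crop(b,240,180,240,140,3.3,'c_scene0')
crop(b,220,110,120,100,6,'c_scene0b')
d=cam('top')
for p in [(303,168),(212,215),(290,216),(396,208),(350,225),(398,264)]: print(p,onz(d,*p,0.03).round(3))
E
```

```text
(303, 168) [ 0.604 -0.018  0.03 ]
(212, 215) [0.442 0.303 0.03 ]
(290, 216) [0.434 0.03  0.03 ]
(396, 208) [ 0.456 -0.343  0.03 ]
(350, 225) [ 0.399 -0.179  0.03 ]
(398, 264) [ 0.262 -0.342  0.03 ]
```

View pics/c_top0.png

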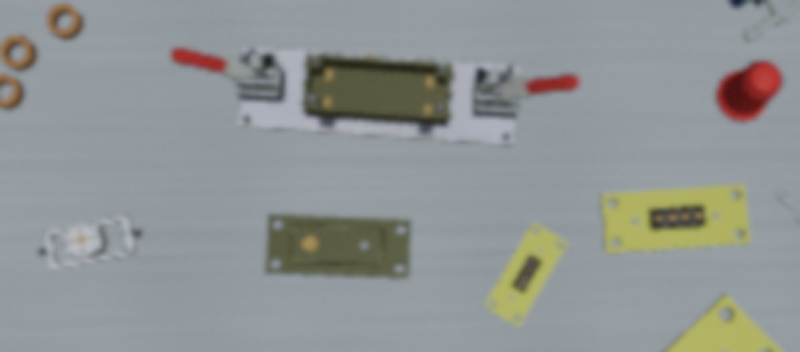

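View pics/c_scene0.png

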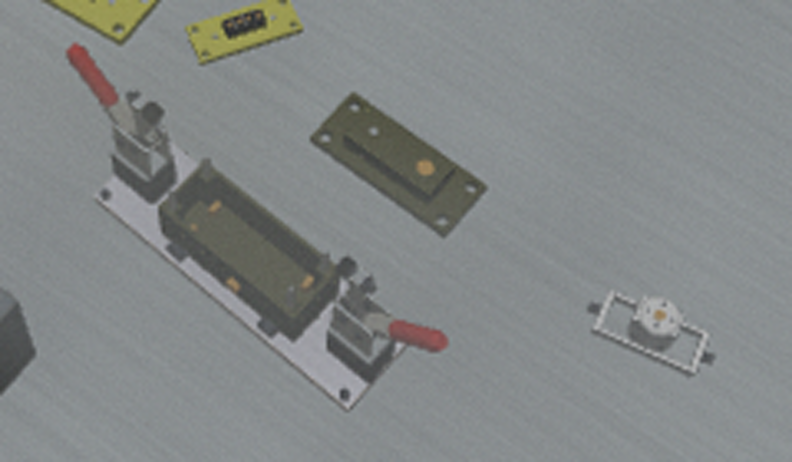

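View pics/c_scene0b.png

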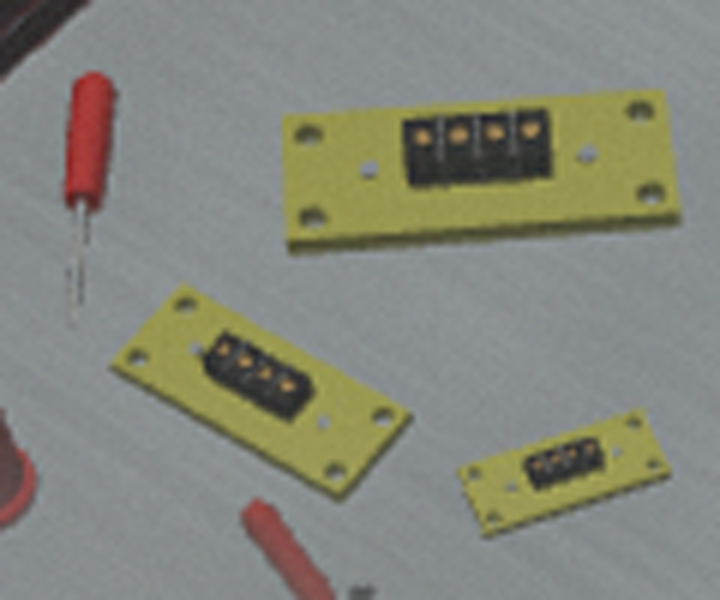

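The scene view confirms the middle plate near (262,175), the cover at (360,228), the fixture at (315,255) and the gimbal at (438,279). Next I'll average frames and make large crops.

```bash
cat >> h.py <<'E'
import pickle
def avg(n,k=6):
    ds=[cam(n) for _ in range(k)]; d=ds[0]; d['image']=np.mean([x['image'].astype(np.float32) for x in ds],0); return d
def crop(d,x,y,w,h,k,n):
    im=np.clip(d['image'],0,255).astype(np.uint8)[y:y+h,x:x+w,::-1]
    im=cv2.resize(im,None,fx=k,fy=k,interpolation=cv2.INTER_CUBIC)
    for i in range(0,w,10):
        cv2.line(im,(int((i+.5)*k),0),(int((i+.5)*k),6),(255,0,255),1); cv2.putText(im,str(x+i),(int(i*k),18),0,.35,(255,0,255),1)
    for i in range(0,h,10):
        cv2.line(im,(0,int((i+.5)*k)),(6,int((i+.5)*k)),(255,0,255),1); cv2.putText(im,str(y+i),(8,int((i+.5)*k)),0,.35,(255,0,255),1)
    cv2.imwrite(f'pics/{n}.png',im)
E
python3 - <<'E'
from h import *
D={n:avg(n) for n in('top','scene')}
pickle.dump(D,open('D0.pkl','wb'))
t,s=D['top'],D['scene']
crop(t,235,145,135,45,5.9,'k1'); crop(s,255,185,125,125,4.8,'k2')
def hsv(d): return cv2.cvtColor(np.clip(d['image'],0,255).astype(np.uint8),cv2.COLOR_RGB2HSV)
for n,d in D.items():
    h=hsv(d)
    m=cv2.inRange(h,(25,100,80),(35,255,255))
    c,_=cv2.findContours(m,cv2.RETR_EXTERNAL,cv2.CHAIN_APPROX_NONE)
    for q in c:
        if cv2.contourArea(q)>100: print(n,'yellow',cv2.contourArea(q),cv2.minAreaRect(q))
    for nm,p in [('cover',(290,216) if n=='top' else (345,232)),('housing',(303,168) if n=='top' else (315,258)),('gimb',(212,215) if n=='top' else(438,279)),('bench',(250,230) if n=='top' else (400,320)),]: print(n,nm,h[p[1],p[0]])
E
```

```text
top yellow 1471.0 ((397.37322998046875, 263.225830078125), (25.65038299560547, 62.4390869140625), 46.005088806152344)
top yellow 238.5 ((348.8109130859375, 225.1813507080078), (10.509309768676758, 28.288755416870117), 30.25643539428711)
top yellow 594.5 ((395.49237060546875, 207.89341735839844), (16.529315948486328, 43.03321838378906), 85.91438293457031)
top cover [32 69 93]
top housing [32 74 90]
top gimb [ 60   1 180]
top bench [102  21 158]
scene yellow 301.5 ((313.6500549316406, 187.94998168945312), (11.067971229553223, 32.25522994995117), 71.56504821777344)
scene yellow 710.5 ((262.9461669921875, 174.46922302246094), (46.26495361328125, 17.4888973236084), 29.74488067626953)
scene yellow 1255.5 ((299.3529052734375, 137.08822631835938), (20.938146591186523, 64.50175476074219), 85.60128784179688)
scene cover [ 99  12 146]
scene housing [36 26 98]
scene gimb [120   3 153]
scene bench [ 99  12 143]
```

View pics/k1.png

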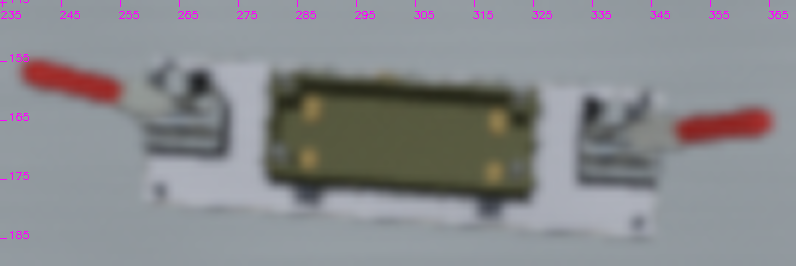

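View pics/k2.png

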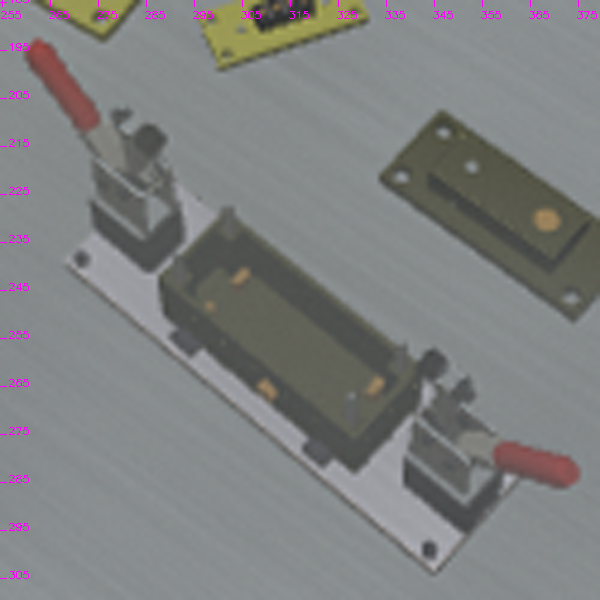

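```bash
python3 - <<'E'
from h import *
D=pickle.load(open('D0.pkl','rb'));t,s=D['top'],D['scene']
crop(t,370,192,54,32,14,'k3'); crop(s,236,155,54,42,14,'k4')
crop(t,264,203,54,28,14,'k5'); crop(s,331,204,60,48,12,'k6')
crop(t,192,202,42,27,14,'k7'); crop(s,414,264,48,34,14,'k8')
crop(t,274,150,60,36,13,'k9')
E
```

```text
(no output)
```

View pics/k3.png

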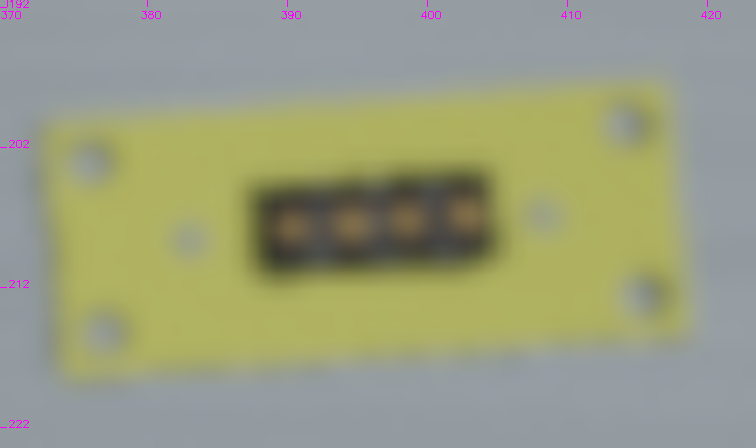

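View pics/k4.png

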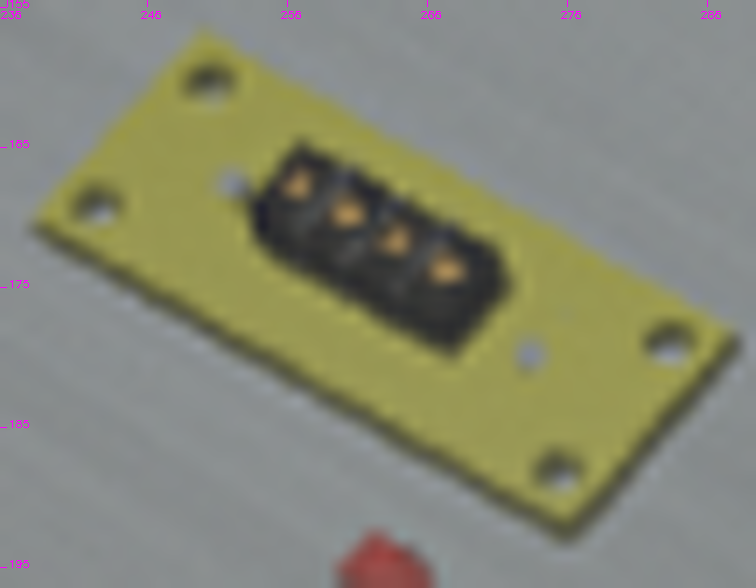

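View pics/k5.png

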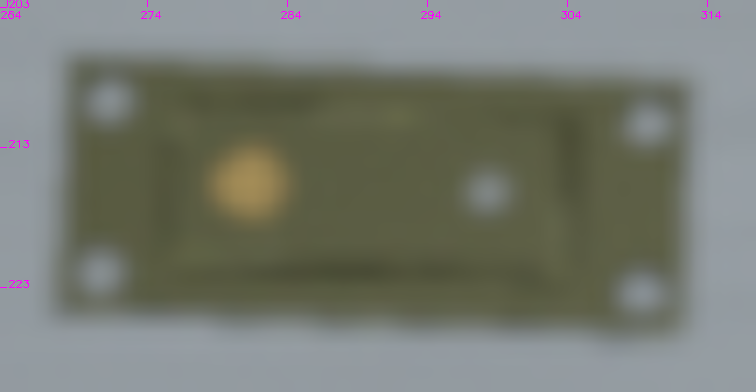

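View pics/k6.png

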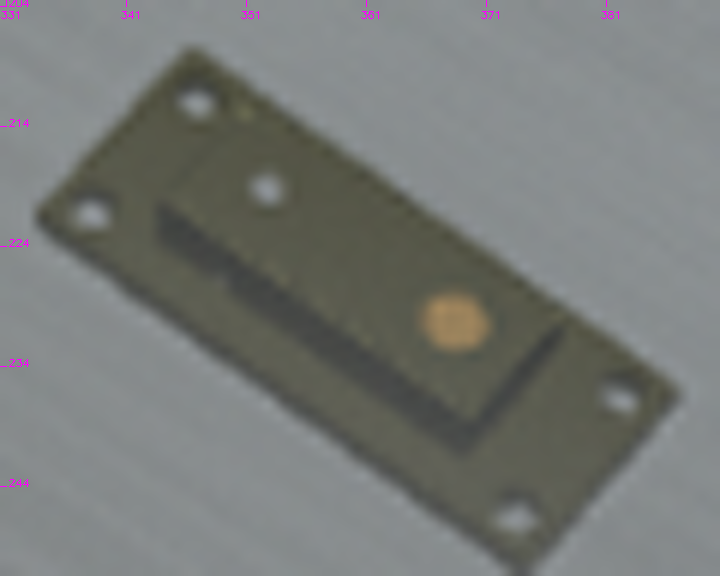

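View pics/k7.png

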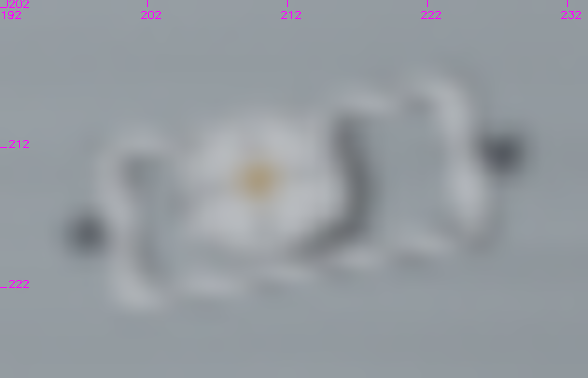

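View pics/k8.png

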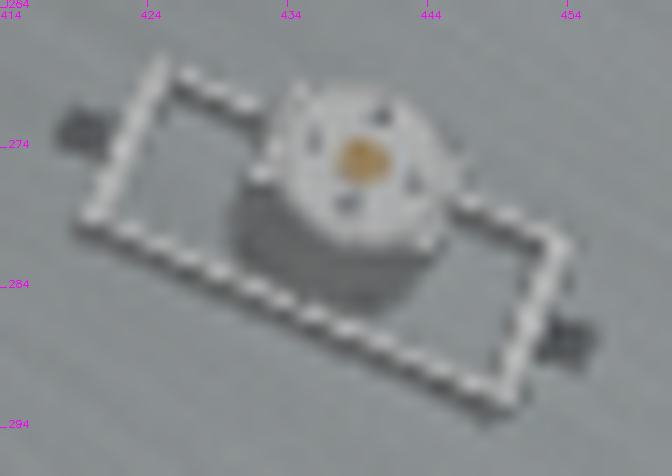

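View pics/k9.png

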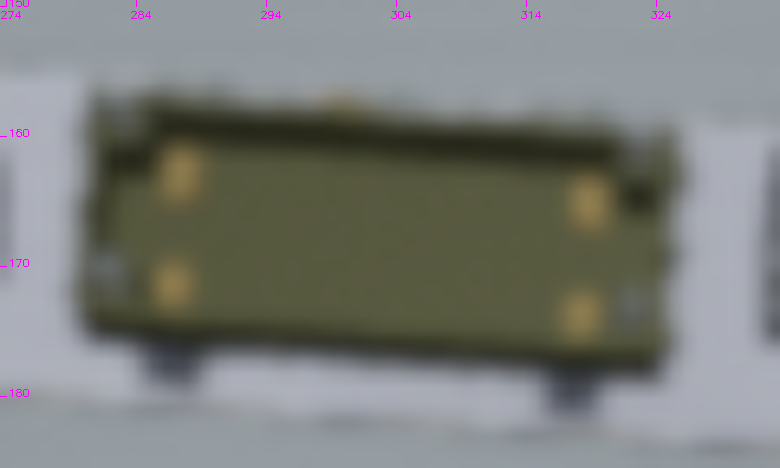

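Each hole and screw can be matched between the two views. I'll zoom in on the fixture in the scene view and triangulate the rest.

```bash
cat > m0.py <<'E'
from h import *
D=pickle.load(open('D0.pkl','rb'));t,s=D['top'],D['scene']
def P(x0,y0,k,p): return (x0+(p[0]+.5)/k-.5, y0+(p[1]+.5)/k-.5)
def T(nm,tp,sp):
    X,e=tri(t,tp,s,sp); print(nm,(X*1000).round(1),'gap',round(e*1000,1)); return X
if __name__=='__main__':
    print('plate holes')
    H=[T('',P(370,192,14,a),P(236,155,14,b)) for a,b in zip([(93,160),(105,331),(630,124),(645,294)],[(559,468),(671,341),(98,203),(209,80)])]
    print(np.mean(H,0), [np.degrees(np.arctan2(*(H[i]-H[j])[[0,1]])) for i,j in((0,2),(1,3))],[np.linalg.norm(H[i]-H[j]) for i,j in((0,2),(1,3),(0,1),(2,3))])
    H=[T('scr',P(370,192,14,a),P(236,155,14,b)) for a,b in zip([(291,229),(352,225),(408,219),(467,215)],[(446,270),(396,240),(348,213),(298,185)])]
    print(np.mean(H,0))
    print('cover')
    H=[T('',P(264,203,14,a),P(331,204,12,b)) for a,b in zip([(109,100),(101,272),(648,123),(640,293)],[(516,518),(620,397),(92,214),(197,101)])]
    print(np.mean(H,0), [np.degrees(np.arctan2(*(H[i]-H[j])[[0,1]])) for i,j in((0,2),(1,3))],[np.linalg.norm(H[i]-H[j]) for i,j in((0,2),(1,3),(0,1),(2,3))])
    T('dot',P(264,203,14,(249,184)),P(331,204,12,(455,321)));T('dot',P(264,203,14,(487,193)),P(331,204,12,(266,188)))
    print('gimbal')
    T('can',P(192,202,14,(258,180)),P(414,264,14,(363,161)))
    a=T('p+',P(192,202,14,(88,233)),P(414,264,14,(570,340)));b=T('p-',P(192,202,14,(502,154)),P(414,264,14,(85,133)))
    print((a+b)/2,np.degrees(np.arctan2(*(a-b)[[0,1]])),np.linalg.norm(a-b))
    crop(s,283,225,62,62,9.6,'k10'); crop(s,262,190,34,50,12,'k11'); crop(s,335,250,50,60,10,'k12')
    crop(t,234,148,40,28,16,'k13');crop(t,330,152,40,30,16,'k14')
E
python3 m0.py
```

```text
plate holes
 [ 477.3 -276.2    7. ] gap 1.6
 [ 433.6 -278.     7. ] gap 1.4
 [ 484.5 -414.     6.5] gap 1.2
 [ 441.1 -416.1    7.3] gap 0.3
[ 0.4590963  -0.34607875  0.00692993] [np.float64(-3.005802600217873), np.float64(-3.1070946515462046)] [np.float64(0.13798047083025752), np.float64(0.1383868252990955), np.float64(0.04373447264422442), np.float64(0.04349462847026233)]
scr [ 457.7 -323.8   24.4] gap 0.4
scr [ 458.4 -339.    24.6] gap 0.0
scr [ 459.5 -353.    25.2] gap 0.3
scr [ 460.3 -367.9   25. ] gap 0.2
[ 0.45899652 -0.34592748  0.02478849]
cover
 [460.   98.7  -0. ] gap 0.7
 [415.8 101.1   1.3] gap 1.3
 [452.2 -39.4  -0.5] gap 0.2
 [408.6 -36.7   1.6] gap 0.1
[0.43415483 0.03091916 0.00058727] [np.float64(3.252059192798312), np.float64(3.0249607218201526)] [np.float64(0.1383727540905981), np.float64(0.13793699541764518), np.float64(0.04428006971879907), np.float64(0.043762729909999264)]
dot [435.8  61.   27.5] gap 0.9
dot [432.7   0.9  28.3] gap 0.1
gimbal
can [442.9 307.5  43.4] gap 1.2
p+ [433.3 359.9   5.5] gap 1.0
p- [452.  255.7   2.2] gap 1.2
[0.44262381 0.30779648 0.00385082] -10.159678367861687 0.10595296658997162
```

View pics/k10.png

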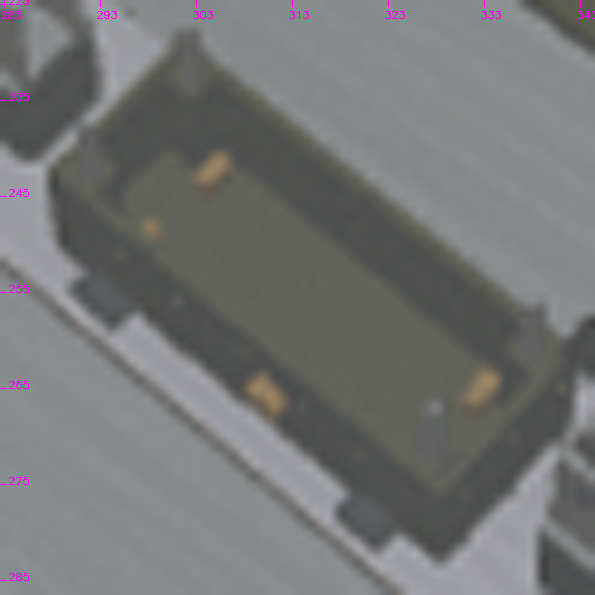

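View pics/k11.png

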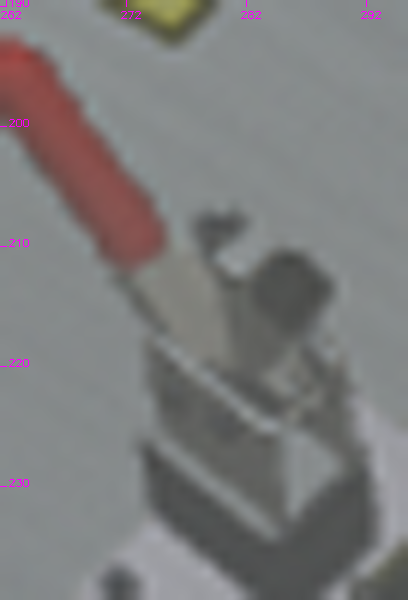

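View pics/k12.png

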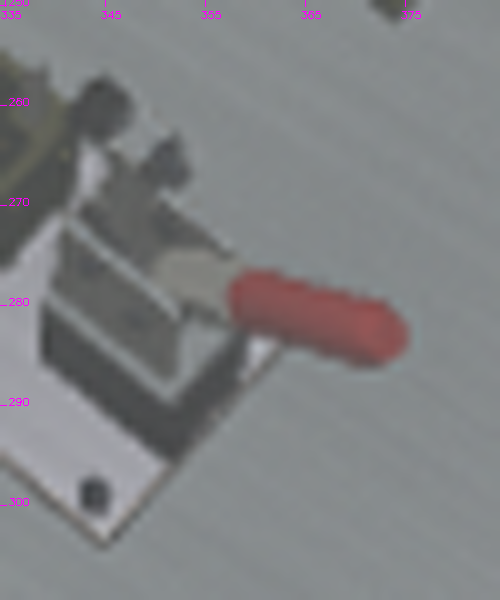

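View pics/k13.png

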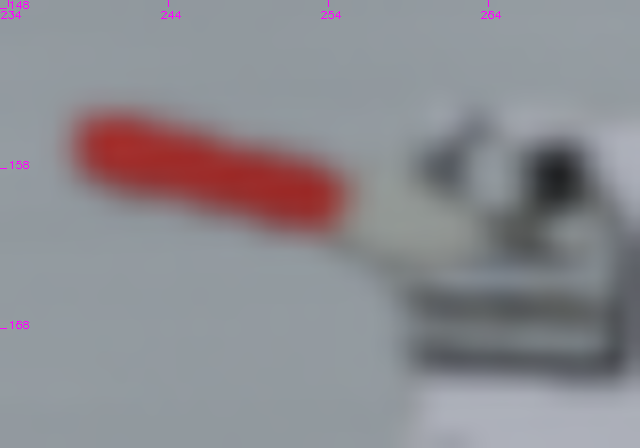

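View pics/k14.png

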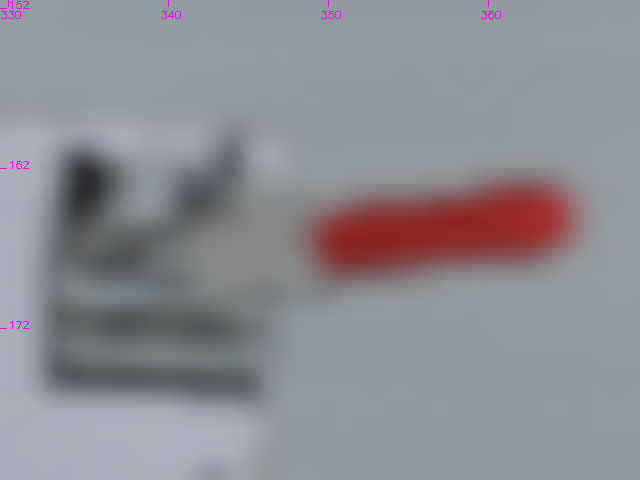

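The plate and cover hole spacings match to about 0.5 mm (138/44 mm measured). Heights read about 3 mm low everywhere, which looks like a common calibration bias. Next I'll measure the fixture from its red handles, cheeks, plate corners and studs.

```bash
cat > m1.py <<'E'
from m0 import *
def red(d,box):
    x,y,w,h=box; im=np.clip(d['image'],0,255).astype(np.uint8)[y:y+h,x:x+w]
    i=im.astype(float); wgt=np.clip(i[...,0]-1.35*(i[...,1]+i[...,2])/2,0,None); wgt[wgt<8]=0
    m=(i[...,0]>1.4*(i[...,1]+i[...,2])/2).astype(np.uint8)
    M=cv2.moments(m,True); c=cv2.findContours(m,0,1)[0]; return (x+M['m10']/M['m00'],y+M['m01']/M['m00']),M['m00'],cv2.minAreaRect(max(c,key=cv2.contourArea))
a=red(t,(232,148,28,20)); b=red(t,(345,158,25,16)); c=red(s,(352,270,30,22)); d=red(s,(257,188,24,30))
print(a,b,c,d)
L=T('L',a[0],c[0]);R=T('R',b[0],d[0])
print((L+R)/2,np.degrees(np.arctan2(*(L-R)[[0,1]])),np.linalg.norm(L-R))
dz=-2.8e-3
print('top cheeks'); C=[onz(t,*P(274,150,13,p),.028+dz) for p in [(181,172),(175,285),(590,203),(582,316)]]
print(np.array(C).round(4)); print(np.mean(C,0),[np.degrees(np.arctan2(*(C[i]-C[j])[[0,1]])) for i,j in((0,2),(1,3))])
for i,(a_,b_) in enumerate([((175,285),(375,385)),((582,316),(241,276))]): T('cheek -x',P(274,150,13,a_),P(255,185,4.8,b_))
print('base corners top z12'); 
for p in [(143,200),(655,237)]: print(onz(t,*P(235,145,5.9,p),.012+dz).round(4))
print('base corners scene')
for p in [(67,263),(435,572)]: print(onz(s,*P(255,185,4.8,p),.0+dz).round(4))
print('stud+x+y tip scene', onz(s,*P(283,225,9.6,(434,402)),.097+dz))
print('rim corners scene z65'); 
for p in [(52,170),(438,492),(570,340)]: print(onz(s,*P(283,225,9.6,p),.065+dz).round(4))
print('studs top (base z65)');
for p in [(108,268),(632,303)]: print(onz(t,*P(274,150,13,p),.08+dz).round(4))
E
python3 m1.py
```

```text
((246.42857142857142, 158.2), 70.0, ((14.79411792755127, 10.323530197143555), (16.73495864868164, 4.123105525970459), 14.03624439239502)) ((357.359375, 165.890625), 64.0, ((12.5, 8.0), (4.0, 15.0), 90.0)) ((366.4805194805195, 280.83116883116884), 77.0, ((14.149999618530273, 10.549999237060547), (17.076295852661133, 4.743415832519531), 18.43494987487793)) ((267.2772277227723, 201.8910891089109), 101.0, ((10.554454803466797, 13.955445289611816), (20.8968448638916, 5.136261463165283), 50.710594177246094))
L [618.8 166.1 138. ] gap 1.6
R [ 587.8 -199.5  137. ] gap 0.3
[ 0.6033019  -0.01666071  0.137492  ] 4.846229265460496 0.36693121278904256
top cheeks
[[ 0.6249  0.0376  0.0252]
 [ 0.5935  0.0395  0.0252]
 [ 0.6145 -0.0745  0.0252]
 [ 0.5831 -0.0717  0.0252]]
[ 0.60401469 -0.01728676  0.0252    ] [np.float64(5.300793508348484), np.float64(5.314272778369781)]
cheek -x [593.   40.2  25.6] gap 1.8
cheek -x [582.9 -71.1  24.7] gap 1.5
base corners top z12
[0.5725 0.1418 0.0092]
[ 0.5448 -0.1691  0.0092]
base corners scene
[ 0.6317 -0.1752 -0.0028]
[ 0.6583  0.1338 -0.0028]
stud+x+y tip scene [0.63028414 0.05006935 0.0942    ]
rim corners scene z65
[ 0.6267 -0.0969  0.0622]
[0.6409 0.0597 0.0622]
[0.5783 0.0624 0.0622]
studs top (base z65)
[0.5888 0.0537 0.0772]
[ 0.5772 -0.0845  0.0772]
```

All fixture features agree: centre about (0.603, -0.017), yaw -5°. Their heights carry the same offset of about -2.8 mm. The gimbal is at (0.443, 0.3076), y-axis -10.2° from +y. I'll move above it with the jaws along its length.

Emit:
arm_command --motion '[0.025,-0.023,-0.015,0,0,4.6,0.049,-0.046,-0.03,0,0,9.2,0.074,-0.069,-0.046,0,0,13.8,0.099,-0.092,-0.062,0,0,18.4,0.124,-0.115,-0.078,0,0,23,0.148,-0.138,-0.094,0,0,27.6,0.173,-0.161,-0.11,0,0,32.2,0.1975,-0.184,-0.125,0,0,36.7,0.1975,-0.184,-0.125,0,0,36.7,0.1975,-0.184,-0.125,0,0,36.7]' --hand 0.064 --grip_force 40

```text
time: 1.75
ee_pos: [0.4432, 0.3077, 0.1309]
tool_rot: [[-0.985, -0.174, -0.001], [-0.174, 0.985, 0.0], [0.001, 0.0, -1.0]]
contact_force: [0.2, 0.3, 0.0]
grip_width: 0.0642
```

```bash
cat >> h.py <<'E'
def st():
    s=monitor.read_state(); R=s['tool_rot']; print('t',s['time'],'tcp',s['ee_pos'].round(4),'phi',np.degrees(np.arctan2(R[0,1],R[1,1])).round(2),'z',R[:,2].round(4),'F',s['contact_force'].round(2),'M',s['moment'].round(2),'w',round(s['grip_width'],4)); return s
E
python3 - <<'E'
from h import *
st(); s=avg('scene',2);t=avg('top',2)
crop(s,400,225,80,80,7.4,'g1');crop(t,175,180,80,60,9,'g2')
E
```

```text
t 1.75 tcp [0.4432 0.3077 0.1309] phi -10.05 z [-1.4e-03  1.0e-04 -1.0e+00] F [0.18 0.25 0.03] M [ 0.01 -0.01  0.06] w 0.0642
```

View pics/g1.png

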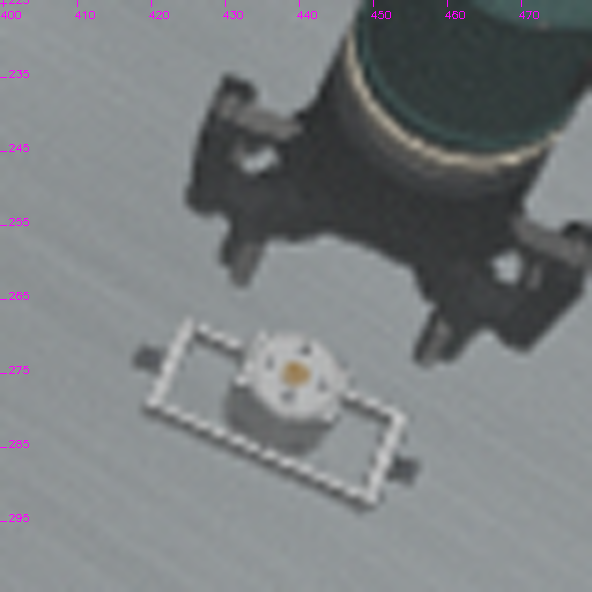

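View pics/g2.png

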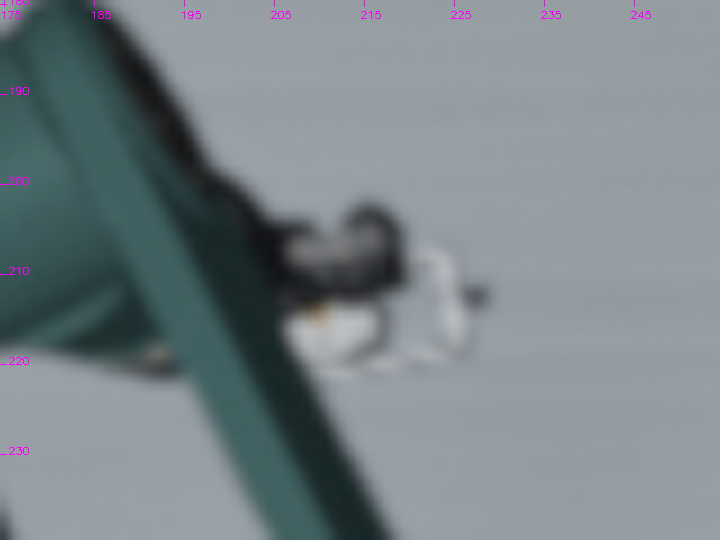

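The jaws are astride the gimbal at two sides of the can, with the fingertips near (432,263) and (457,274) in the scene view. A quick calibration check on their midpoint follows.

```bash
python3 - <<'E'
from m0 import *
for z in (.105,.108,.111): print(z,[onz(s,*P(400,225,7.4,p),z-.0028).round(4).tolist() for p in [(238,283),(424,362)]], np.mean([onz(s,*P(400,225,7.4,p),z-.0028) for p in [(238,283),(424,362)]],0).round(4))
E
```

```text
0.105 [[0.4529, 0.2754, 0.1022], [0.4396, 0.3461, 0.1022]] [0.4463 0.3108 0.1022]
0.108 [[0.4544, 0.2757, 0.1052], [0.4412, 0.3462, 0.1052]] [0.4478 0.3109 0.1052]
0.111 [[0.456, 0.2759, 0.1082], [0.4428, 0.3462, 0.1082]] [0.4494 0.311  0.1082]
```

Emit:
arm_command --motion '[0,0,-0.015,0,0,0,0,0,-0.03,0,0,0,0,0,-0.045,0,0,0,0,0,-0.06,0,0,0,0,0,-0.075,0,0,0,0,0,-0.085,0,0,0,0,0,-0.091,0,0,0,0,0,-0.091,0,0,0,0,0,-0.091,0,0,0,0,0,-0.091,0,0,0]'

```text
time: 2.95
ee_pos: [0.4433, 0.3096, 0.0422]
tool_rot: [[-0.984, -0.178, 0.003], [-0.178, 0.984, 0.002], [-0.003, 0.002, -1.0]]
contact_force: [-0.2, 0.5, -0.3]
grip_width: 0.0642
```

Emit:
arm_command --motion '[0,0,0,0,0,0,0,0,0,0,0,0,0,0,0,0,0,0,0,0,0,0,0,0,0,0,0,0,0,0,0,0,0,0,0,0,0,0,0,0,0,0,0,0,0.0,0,0,0,0,0,0.0,0,0,0,0,0,0,0,0,0]' --hand 0.02 --grip_force 50

```text
time: 3.95
ee_pos: [0.4443, 0.3096, 0.0434]
tool_rot: [[-0.984, -0.178, 0.005], [-0.178, 0.984, 0.002], [-0.006, 0.001, -1.0]]
contact_force: [-0.0, -1.4, 6.0]
grip_width: 0.0382
```

Gripped at 38 mm, the flats. I'll lift it.

Emit:
arm_command --motion '[0,0,0.01,0,0,0,0,0,0.03,0,0,0,0,0,0.05,0,0,0,0,0,0.07,0,0,0,0,0,0.09,0,0,0,0,0,0.11,0,0,0,0,0,0.12,0,0,0,0,0,0.12,0,0,0,0,0,0.12,0,0,0,0,0,0.12,0,0,0]'

```text
time: 4.95
ee_pos: [0.4433, 0.3091, 0.1614]
tool_rot: [[-0.984, -0.178, 0.002], [-0.178, 0.984, 0.001], [-0.002, 0.0, -1.0]]
contact_force: [0.1, 0.4, -5.2]
grip_width: 0.0384
```

```bash
python3 - <<'E'
from h import *
st(); s=avg('scene',1)
crop(s,400,205,80,80,7.4,'g3')
E
```

```text
t 4.95 tcp [0.4433 0.3091 0.1614] phi -10.27 z [ 1.9e-03  6.0e-04 -1.0e+00] F [ 0.11  0.44 -5.16] M [-0.01  0.05  0.02] w 0.0384
```

View pics/g3.png

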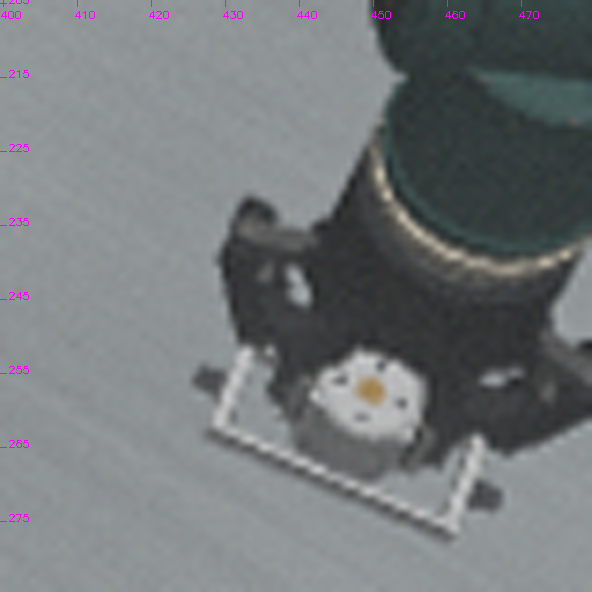

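Emit:
arm_command --motion '[0.0,-0.036,0.01,0,0,-1.7,0.0,-0.072,0.01,0,0,-3.4,0.0,-0.108,0.01,0,0,-5.1,0.0,-0.145,0.01,0,0,-6.8,0.0,-0.181,0.01,0,0,-8.5,0.007,-0.217,0.01,0,0,-10.2,0.02,-0.253,0.01,0,0,-11.9,0.035,-0.29,0.01,0,0,-13.6,0.045,-0.326,0.01,0,0,-15.3,0.055,-0.326,0.01,0,0,-15.3]'

```text
time: 6.0
ee_pos: [0.4984, -0.0212, 0.1706]
tool_rot: [[-0.996, 0.094, 0.0], [0.094, 0.996, -0.003], [-0.001, -0.003, -1.0]]
contact_force: [0.2, 1.1, -4.7]
grip_width: 0.038
```

```bash
python3 - <<'E'
from h import *
st()
E
```

```text
t 6.0 tcp [ 0.4984 -0.0212  0.1706] phi 5.4 z [ 5.0e-04 -2.6e-03 -1.0e+00] F [ 0.23  1.13 -4.74] M [0.06 0.01 0.05] w 0.038
```

Emit:
arm_command --motion '[0.015,0.004,0,0,0,0.3,0.035,0.004,0,0,0,0.3,0.055,0.004,0,0,0,0.3,0.075,0.004,0,0,0,0.3,0.09,0.004,0,0,0,0.3,0.1,0.004,0,0,0,0.3,0.1046,0.004,0,0,0,0.3,0.1046,0.004,0,0,0,0.3,0.1046,0.004,0,0,0,0.3,0.1046,0.004,0,0,0,0.3]'

```text
time: 7.0
ee_pos: [0.6024, -0.0171, 0.1707]
tool_rot: [[-0.996, 0.089, 0.0], [0.089, 0.996, -0.003], [-0.0, -0.003, -1.0]]
contact_force: [0.5, 0.9, -3.6]
grip_width: 0.038
```

```bash
python3 - <<'E'
from h import *
st(); d=avg('scene',2); pickle.dump(d,open('D1.pkl','wb'))
crop(d,255,170,125,125,4.8,'g4'); crop(d,290,200,60,60,10,'g4b')
E
```

```text
t 7.0 tcp [ 0.6024 -0.0171  0.1707] phi 5.1 z [ 1.0e-04 -2.6e-03 -1.0e+00] F [ 0.48  0.88 -3.63] M [-0.04 -0.01 -0.04] w 0.038
```

View pics/g4.png

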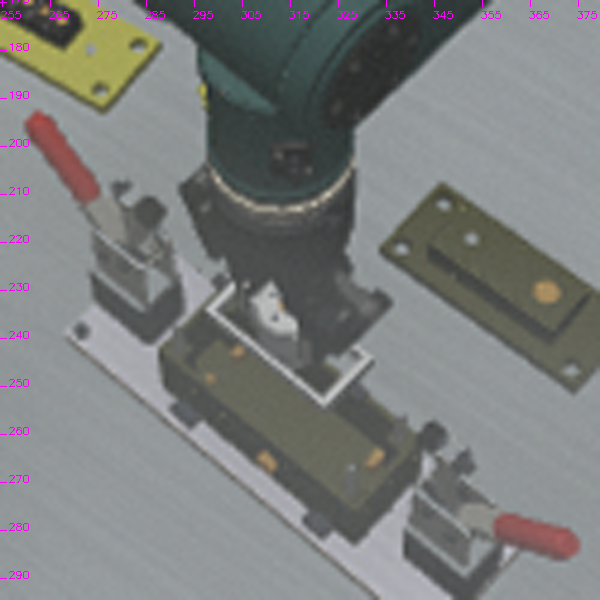

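View pics/g4b.png

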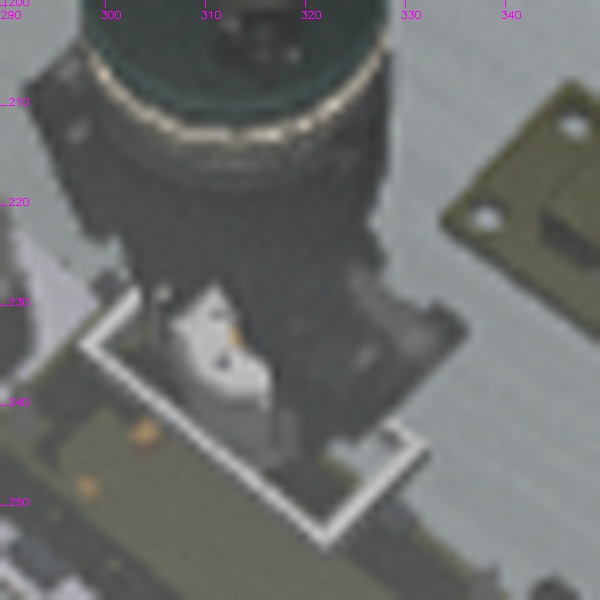

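```bash
cat >> h.py <<'E'
FC=np.array([.6030,-.0171]); FT=np.radians(5.05)
def fix(X): # world->fixture xy
    d=np.array(X)[:2]-FC; return np.array([d@[np.cos(FT),-np.sin(FT)], d@[np.sin(FT),np.cos(FT)]])
def P(x0,y0,k,p): return (x0+(p[0]+.5)/k-.5, y0+(p[1]+.5)/k-.5)
E
python3 - <<'E'
from h import *
d=pickle.load(open('D1.pkl','rb'))
C=[onz(d,*P(290,200,10,p),.139-.0028) for p in [(83,343),(325,543),(428,445)]]
for c in C: print(c.round(4),fix(c).round(4))
v=C[1]-C[0]; print(np.degrees(np.arctan2(v[0],v[1])),np.linalg.norm(v))
E
```

```text
[ 0.6163 -0.0639  0.1362] [ 0.0174 -0.0455]
[0.6251 0.0266 0.1362] [0.0182 0.0454]
[0.5845 0.0314 0.1362] [-0.0227  0.0467]
5.514711206881283 0.09092092090982817
```

Frame corners place the gimbal about 2 mm short in x, so I'll add 2 mm and lower it to just above the floor.

Emit:
arm_command --motion '[0.002,0,-0.012,0,0,0,0.002,0,-0.024,0,0,0,0.002,0,-0.036,0,0,0,0.002,0,-0.048,0,0,0,0.002,0,-0.06,0,0,0,0.002,0,-0.072,0,0,0,0.002,0,-0.084,0,0,0,0.002,0,-0.093,0,0,0,0.002,0,-0.1,0,0,0,0.002,0,-0.1,0,0,0]'

```text
time: 8.1
ee_pos: [0.6038, -0.0171, 0.0694]
tool_rot: [[-0.996, 0.089, -0.002], [0.089, 0.996, -0.002], [0.002, -0.003, -1.0]]
contact_force: [0.1, 0.4, -4.8]
grip_width: 0.038
```

```bash
python3 - <<'E'
from h import *
st(); d=avg('scene',1)
crop(d,270,190,90,90,6.5,'g5')
E
```

```text
t 8.1 tcp [ 0.6038 -0.0171  0.0694] phi 5.1 z [-0.0019 -0.0023 -1.    ] F [ 0.06  0.45 -4.76] M [-0.01  0.03  0.03] w 0.038
```

View pics/g5.png

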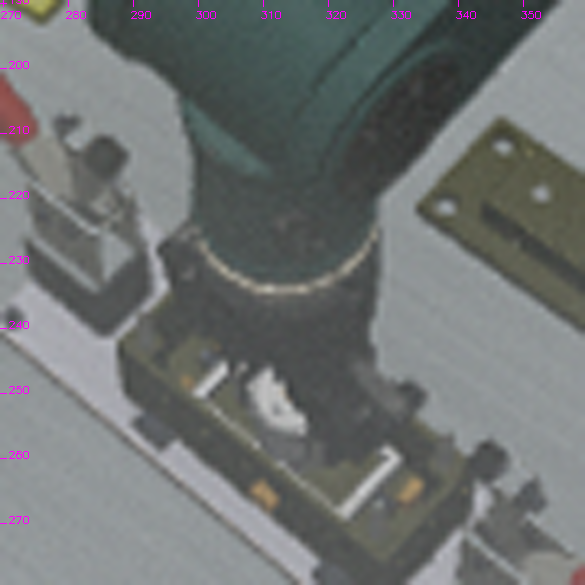

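Lowered inside the walls with no contact yet. I'll go down the last centimetre slowly.

Emit:
arm_command --motion '[0,0,-0.003,0,0,0,0,0,-0.005,0,0,0,0,0,-0.006,0,0,0,0,0,-0.007,0,0,0,0,0,-0.008,0,0,0,0,0,-0.009,0,0,0,0,0,-0.01,0,0,0,0,0,-0.01,0,0,0,0,0,-0.01,0,0,0,0,0,-0.01,0,0,0]'

```text
time: 9.15
ee_pos: [0.6043, -0.0172, 0.0603]
tool_rot: [[-0.996, 0.089, -0.0], [0.089, 0.996, -0.003], [0.0, -0.003, -1.0]]
contact_force: [-0.4, -0.8, -4.6]
grip_width: 0.0378
```

Emit:
arm_command --motion '[0,0,-0.001,0,0,0,0,0,-0.001,0,0,0,0,0,-0.0015,0,0,0,0,0,-0.002,0,0,0,0,0,-0.002,0,0,0,0,0,-0.0025,0,0,0,0,0,-0.003,0,0,0,0,0,-0.003,0,0,0,0,0,-0.003,0,0,0,0,0,-0.003,0,0,0]'

```text
time: 10.15
ee_pos: [0.6047, -0.0172, 0.06]
tool_rot: [[-0.996, 0.089, 0.001], [0.089, 0.996, -0.003], [-0.001, -0.003, -1.0]]
contact_force: [-6.4, -0.1, 10.0]
grip_width: 0.0379
```

Contact at TCP z 0.060, as predicted for the floor (10 N). I'll release it.

Emit:
arm_command --motion '[0,0,0,0,0,0,0,0,0,0,0,0,0,0,0,0,0,0,0,0,0,0,0,0,0,0,0.005,0,0,0,0,0,0.03,0,0,0,0,0,0.06,0,0,0,0,0,0.09,0,0,0,0,0,0.12,0,0,0,0,0,0.125,0,0,0]' --hand 0.058

```text
time: 11.15
ee_pos: [0.607, -0.0175, 0.1907]
tool_rot: [[-0.996, 0.089, 0.011], [0.089, 0.996, -0.004], [-0.011, -0.003, -1.0]]
contact_force: [0.3, 0.6, -0.0]
grip_width: 0.0576
```

```bash
python3 - <<'E'
from h import *
st(); d=avg('scene',1)
crop(d,270,190,90,90,6.5,'g6')
E
```

```text
t 11.15 tcp [ 0.607  -0.0175  0.1907] phi 5.09 z [ 0.0108 -0.0039 -0.9999] F [ 0.26  0.58 -0.04] M [-0.03 -0.    0.05] w 0.0576
```

View pics/g6.png

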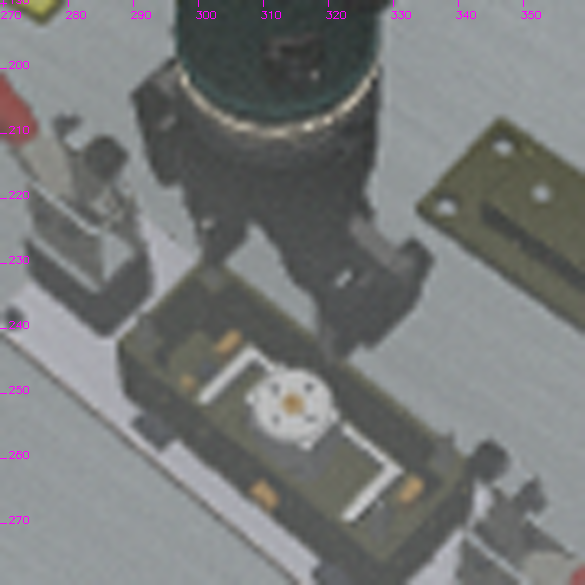

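The gimbal sits flat between the cheeks with both pivots in the slot, the can centre at (315,252). Now I'll move to the middle-sized plate, jaws turned across its block.

Emit:
arm_command --motion '[-0.045,0,0.0,0,0,-8.2,-0.09,0,0.0,0,0,-16.4,-0.125,-0.035,0,0,0,-24.6,-0.146,-0.07,0,0,0,-32.8,-0.148,-0.115,0,0,0,-41,-0.148,-0.16,-0.02,0,0,-49.2,-0.148,-0.205,-0.035,0,0,-57.4,-0.148,-0.25,-0.05,0,0,-65.6,-0.148,-0.292,-0.065,0,0,-73.8,-0.148,-0.3285,-0.07,0,0,-81.8]' --hand 0.05

```text
time: 12.2
ee_pos: [0.4564, -0.3467, 0.1148]
tool_rot: [[-0.047, 0.999, -0.007], [0.999, 0.047, -0.005], [-0.004, -0.008, -1.0]]
contact_force: [0.3, 0.8, 0.4]
grip_width: 0.0498
```

```bash
python3 - <<'E'
from h import *
st(); d=avg('scene',2);t=avg('top',2)
crop(d,230,130,80,70,7.4,'g7'); crop(t,285,150,40,30,16,'g8')
print('can',onz(d,*P(270,190,6.5,(293,403)),.0597), fix(onz(d,*P(270,190,6.5,(293,403)),.0597)))
E
```

```text
t 12.2 tcp [ 0.4564 -0.3467  0.1148] phi 87.29 z [-0.0074 -0.0045 -1.    ] F [0.3  0.77 0.42] M [ 0.12 -0.03  0.03] w 0.0498
can [ 0.60296864 -0.01693307  0.0597    ] [-4.59364027e-05  1.63524752e-04]
```

View pics/g7.png

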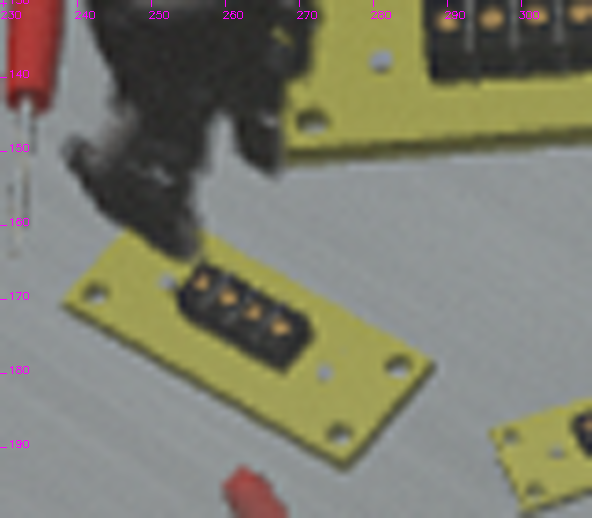

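View pics/g8.png

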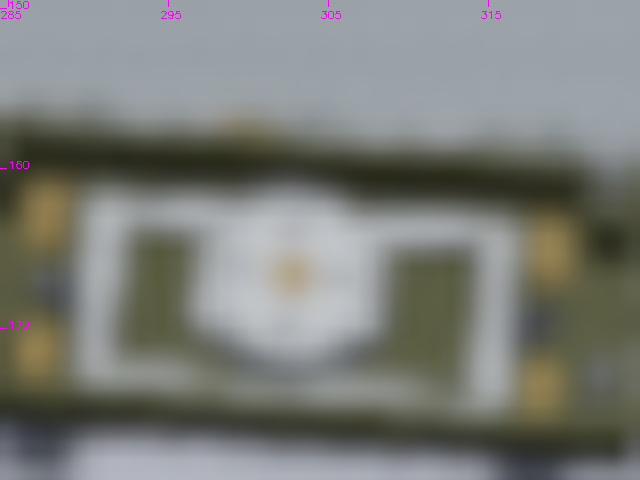

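In both views the gimbal is centred to 0.2 mm. The jaws are above the plate's block, so I'll descend.

Emit:
arm_command --motion '[0.0026,0.0007,-0.01,0,0,0.3,0.0026,0.0007,-0.02,0,0,0.3,0.0026,0.0007,-0.032,0,0,0.3,0.0026,0.0007,-0.044,0,0,0.3,0.0026,0.0007,-0.056,0,0,0.3,0.0026,0.0007,-0.066,0,0,0.3,0.0026,0.0007,-0.072,0,0,0.3,0.0026,0.0007,-0.075,0,0,0.3,0.0026,0.0007,-0.0765,0,0,0.3,0.0026,0.0007,-0.0765,0,0,0.3]'

```text
time: 13.4
ee_pos: [0.4602, -0.3453, 0.0407]
tool_rot: [[-0.059, 0.998, -0.005], [0.998, 0.059, -0.006], [-0.006, -0.005, -1.0]]
contact_force: [-0.9, -0.6, 0.1]
grip_width: 0.0501
```

```bash
python3 - <<'E'
from h import *
st(); d=avg('scene',1)
crop(d,230,130,80,70,7.4,'g9')
E
```

```text
t 13.4 tcp [ 0.4602 -0.3453  0.0407] phi 86.64 z [-0.0046 -0.0062 -1.    ] F [-0.91 -0.56  0.13] M [-0.07  0.01 -0.01] w 0.0501
```

View pics/g9.png

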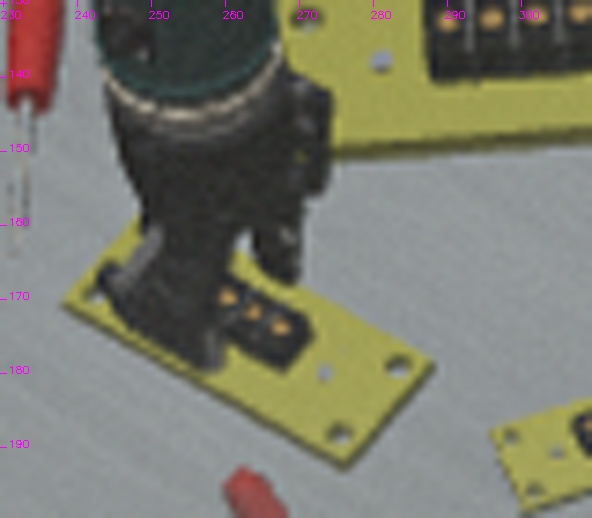

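Emit:
arm_command --motion '[-0.001,-0.0005,-0.002,0,0,0,-0.001,-0.0005,-0.003,0,0,0,-0.001,-0.0005,-0.003,0,0,0,-0.001,-0.0005,-0.003,0,0,0,-0.001,-0.0005,-0.003,0,0,0,-0.001,-0.0005,-0.003,0,0,0,-0.001,-0.0005,-0.003,0,0,0,-0.001,-0.0005,-0.003,0,0,0,-0.001,-0.0005,-0.003,0,0,0,-0.001,-0.0005,-0.003,0,0,0]' --hand 0.01 --grip_force 50

```text
time: 14.45
ee_pos: [0.4596, -0.3463, 0.0387]
tool_rot: [[-0.059, 0.998, -0.003], [0.998, 0.059, -0.008], [-0.007, -0.004, -1.0]]
contact_force: [-1.1, 0.4, 4.6]
grip_width: 0.0224
```

Emit:
arm_command --motion '[0,0,0.01,0,0,0,0,0,0.03,0,0,0,0,0,0.05,0,0,0,0,0,0.07,0,0,0,0,0,0.09,0,0,0,0,0,0.105,0,0,0,0,0,0.11,0,0,0,0,0,0.11,0,0,0,0,0,0.11,0,0,0,0,0,0.11,0,0,0]'

```text
time: 15.45
ee_pos: [0.459, -0.3457, 0.147]
tool_rot: [[-0.059, 0.998, -0.006], [0.998, 0.059, -0.006], [-0.005, -0.006, -1.0]]
contact_force: [0.1, -0.0, -2.3]
grip_width: 0.0228
```

```bash
python3 - <<'E'
from h import *
st(); d=avg('scene',2)
crop(d,230,100,90,90,6.6,'g10'); pickle.dump(d,open('D2.pkl','wb'))
E
```

```text
t 15.45 tcp [ 0.459  -0.3457  0.147 ] phi 86.64 z [-0.0057 -0.0055 -1.    ] F [ 0.1  -0.02 -2.34] M [-0.01 -0.    0.01] w 0.0228
```

View pics/g10.png

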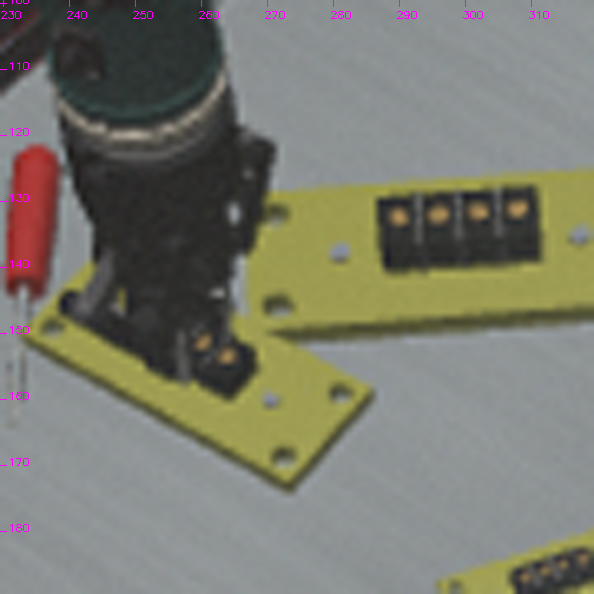

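The plate is held level, with about 2.3 N on the wrist and almost no moment. I'll carry it round in front of the fixture.

Emit:
arm_command --motion '[0,0.03,0.01,0,0,-1,0,0.07,0.018,0,0,-2,0,0.11,0.018,0,0,-3,0,0.15,0.018,0,0,-4,0,0.19,0.018,0,0,-5,0,0.23,0.018,0,0,-6,0,0.27,0.018,0,0,-7,0.01,0.3,0.018,0,0,-8,0.02,0.32,0.018,0,0,-8.4,0.03,0.3287,0.018,0,0,-8.4]'

```text
time: 16.55
ee_pos: [0.4892, -0.0153, 0.1651]
tool_rot: [[0.085, 0.996, -0.006], [0.996, -0.085, -0.005], [-0.005, -0.006, -1.0]]
contact_force: [1.0, -0.5, -2.2]
grip_width: 0.0225
```

```bash
python3 - <<'E'
from h import *
st()
E
```

```text
t 16.55 tcp [ 0.4892 -0.0153  0.1651] phi 94.89 z [-0.0064 -0.0047 -1.    ] F [ 1.02 -0.54 -2.23] M [-0.05  0.08  0.04] w 0.0225
```

Δ to fixture: x +0.1138, y −0.0018. I'll also trim the tilt (about −0.35° in y, +0.3° in x).

Emit:
arm_command --motion '[0.02,-0.0018,0,0.1,-0.1,-0.1,0.04,-0.0018,0,0.2,-0.2,-0.1,0.06,-0.0018,0,0.3,-0.3,-0.1,0.08,-0.0018,0,0.3,-0.35,-0.1,0.097,-0.0018,0,0.3,-0.35,-0.1,0.108,-0.0018,0,0.3,-0.35,-0.1,0.1138,-0.0018,0,0.3,-0.35,-0.1,0.1138,-0.0018,0,0.3,-0.35,-0.1,0.1138,-0.0018,0,0.3,-0.35,-0.1,0.1138,-0.0018,0,0.3,-0.35,-0.1]'

```text
time: 17.55
ee_pos: [0.6024, -0.0172, 0.1652]
tool_rot: [[0.087, 0.996, -0.001], [0.996, -0.087, 0.0], [0.0, -0.001, -1.0]]
contact_force: [-0.2, 0.3, -2.0]
grip_width: 0.0226
```

```bash
python3 - <<'E'
from h import *
st(); d=avg('scene',3); t=avg('top',2)
crop(d,265,175,100,85,7.5,'g11'); crop(t,270,145,75,45,10,'g12');pickle.dump((d,t),open('D3.pkl','wb'))
E
```

```text
t 17.55 tcp [ 0.6024 -0.0172  0.1652] phi 94.99 z [-6.e-04  4.e-04 -1.e+00] F [-0.23  0.3  -2.01] M [-0.02  0.01  0.04] w 0.0226
```

View pics/g11.png

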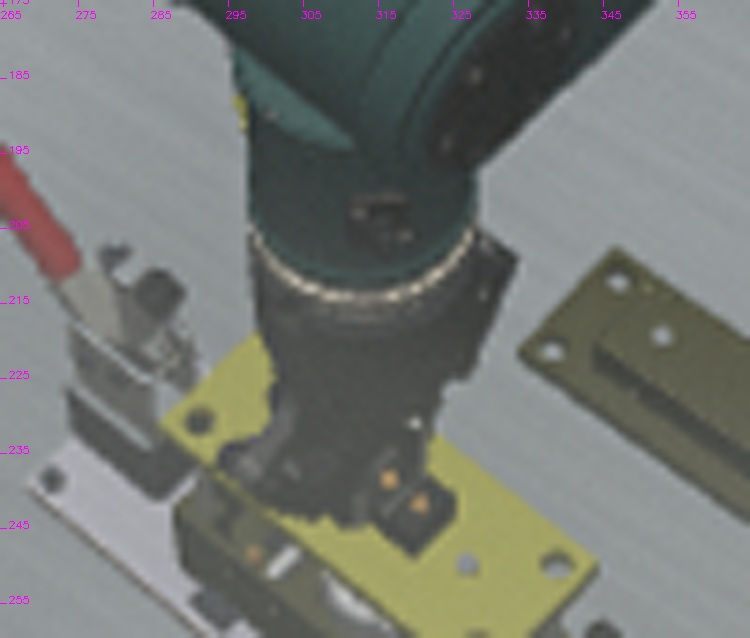

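View pics/g12.png

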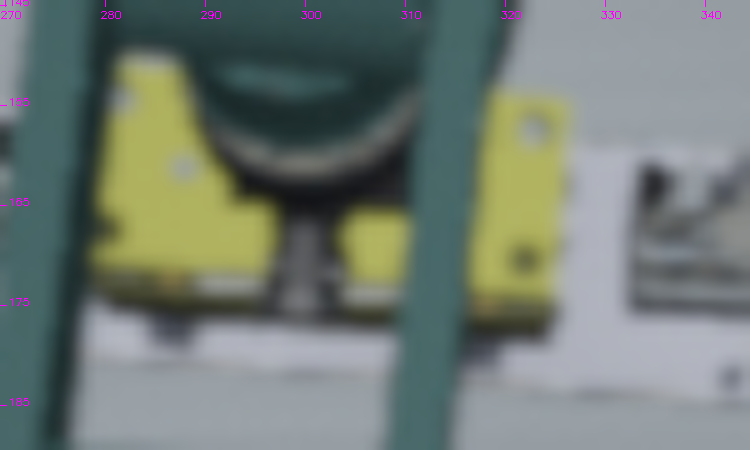

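All four holes are visible from the top, and two or three in the scene view. I'll compute the plate centre relative to the fixture.

```bash
python3 - <<'E'
from h import *
d,t=pickle.load(open('D3.pkl','rb'))
z=.1365-.0028
exp=[(22,69),(-22,69),(22,-69),(-22,-69)]
H=[onz(t,*P(270,145,10,p),z) for p in [(120,97),(107,229),(535,130),(525,260)]]
for h,e in zip(H,exp): print('top',h.round(4),(fix(h)*1000).round(1),e)
print(np.mean([fix(h) for h in H],0)*1000)
for p,e in [((201,420),exp[2]),((558,563),exp[1])]:
    h=onz(d,*P(265,175,7.5,p),z); print('sc',h.round(4),(fix(h)*1000).round(1),e)
crop(d,300,220,60,60,10,'g13')
E
```

```text
top [0.6316 0.05   0.1337] [22.6 69.3] (22, 69)
top [0.5873 0.0546 0.1337] [-21.9  70. ] (-22, 69)
top [ 0.6183 -0.0872  0.1337] [ 21.4 -68.5] (22, -69)
top [ 0.5748 -0.0831  0.1337] [-22.3 -68.3] (-22, -69)
[-0.05858842  0.64717712]
sc [ 0.6181 -0.0858  0.1337] [ 21.1 -67.1] (22, -69)
sc [0.5864 0.0552 0.1337] [-22.9  70.6] (-22, 69)
```

View pics/g13.png

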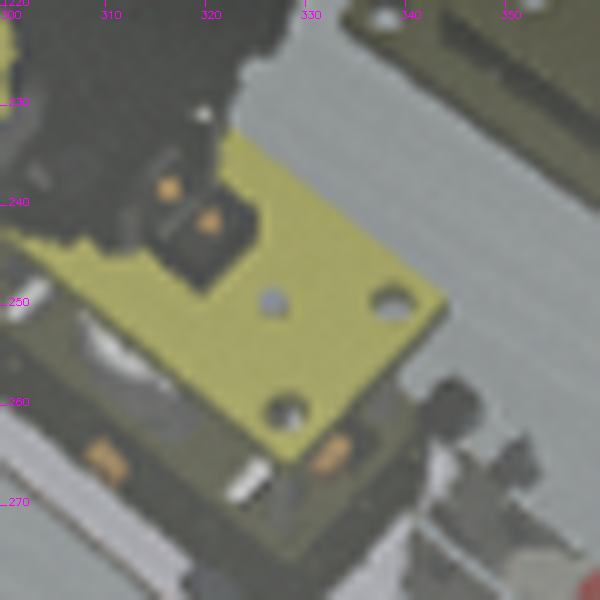

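Emit:
arm_command --motion '[0.0005,-0.0008,-0.008,0,0,0.1,0.0005,-0.0008,-0.016,0,0,0.1,0.0005,-0.0008,-0.022,0,0,0.1,0.0005,-0.0008,-0.026,0,0,0.1,0.0005,-0.0008,-0.029,0,0,0.1,0.0005,-0.0008,-0.032,0,0,0.1,0.0005,-0.0008,-0.034,0,0,0.1,0.0005,-0.0008,-0.036,0,0,0.1,0.0005,-0.0008,-0.038,0,0,0.1,0.0005,-0.0008,-0.04,0,0,0.1]'

```text
time: 18.8
ee_pos: [0.6033, -0.0179, 0.1254]
tool_rot: [[0.085, 0.996, 0.0], [0.996, -0.085, 0.0], [0.0, 0.0, -1.0]]
contact_force: [0.1, 0.5, -2.3]
grip_width: 0.0229
```

```bash
python3 - <<'E'
from h import *
st(); d=avg('scene',2); t=avg('top',1)
crop(d,265,190,100,85,7.5,'g14'); crop(t,270,145,75,45,10,'g15')
E
```

```text
t 18.8 tcp [ 0.6033 -0.0179  0.1254] phi 94.88 z [ 3.e-04  4.e-04 -1.e+00] F [ 0.14  0.55 -2.3 ] M [-0.01 -0.   -0.02] w 0.0229
```

View pics/g14.png

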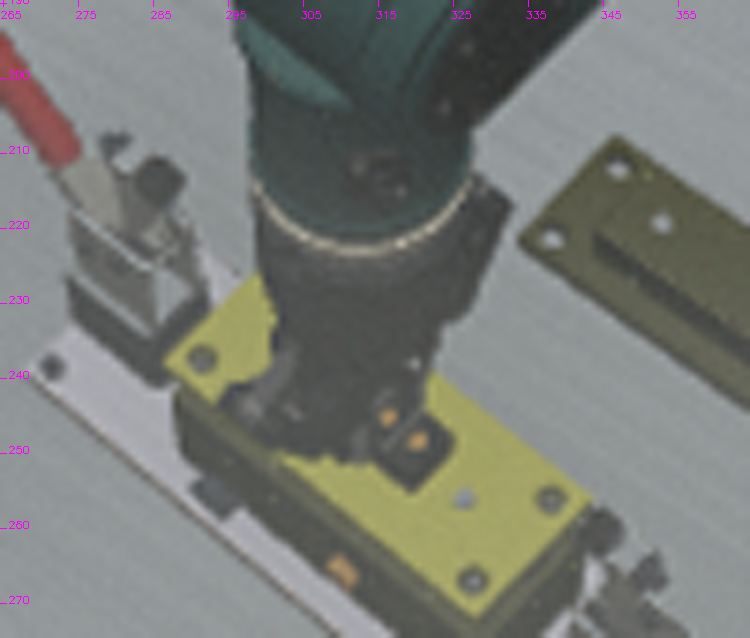

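View pics/g15.png

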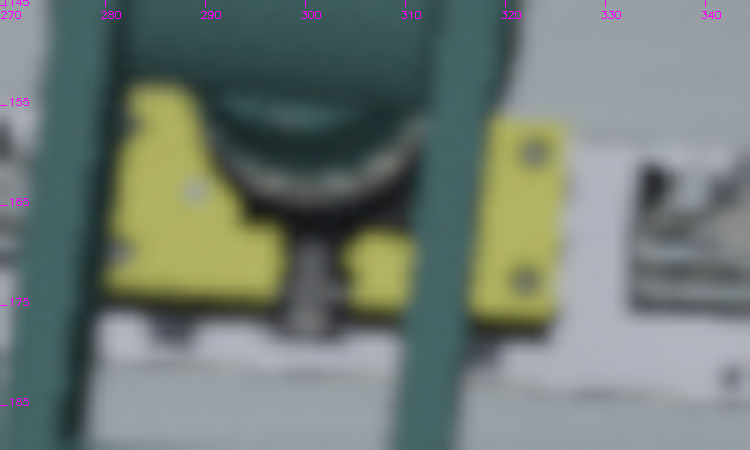

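Each visible hole has a stud centred in it and there is no side force. I'll lower it to the rim.

Emit:
arm_command --motion '[0,0,-0.004,0,0,0,0,0,-0.008,0,0,0,0,0,-0.012,0,0,0,0,0,-0.015,0,0,0,0,0,-0.017,0,0,0,0,0,-0.019,0,0,0,0,0,-0.02,0,0,0,0,0,-0.021,0,0,0,0,0,-0.022,0,0,0,0,0,-0.023,0,0,0]'

```text
time: 19.95
ee_pos: [0.6033, -0.0178, 0.1037]
tool_rot: [[0.085, 0.996, 0.0], [0.996, -0.085, 0.0], [0.0, 0.0, -1.0]]
contact_force: [-2.3, 0.4, 6.9]
grip_width: 0.0227
```

Seated at exactly the predicted height, pressing with about 7 N. I'll release and retreat.

Emit:
arm_command --motion '[0,0,0,0,0,0,0,0,0,0,0,0,0,0,0,0,0,0,0,0,0,0,0,0,0,0,0.005,0,0,0,0,0,0.025,0,0,0,0,0,0.05,0,0,0,0,0,0.075,0,0,0,-0.03,0,0.08,0,0,0,-0.06,0,0.08,0,0,0]' --hand 0.07

```text
time: 20.95
ee_pos: [0.544, -0.018, 0.1859]
tool_rot: [[0.085, 0.996, 0.005], [0.996, -0.085, -0.0], [0.0, 0.005, -1.0]]
contact_force: [-0.2, -0.1, -0.4]
grip_width: 0.0703
```

```bash
python3 - <<'E'
from h import *
st(); d=avg('scene',3);pickle.dump(d,open('D4.pkl','wb'))
crop(d,265,200,100,85,7.5,'g16')
E
```

```text
t 20.95 tcp [ 0.544  -0.018   0.1859] phi 94.88 z [ 4.6e-03 -2.0e-04 -1.0e+00] F [-0.23 -0.07 -0.39] M [-0.01 -0.04  0.02] w 0.0703
```

View pics/g16.png

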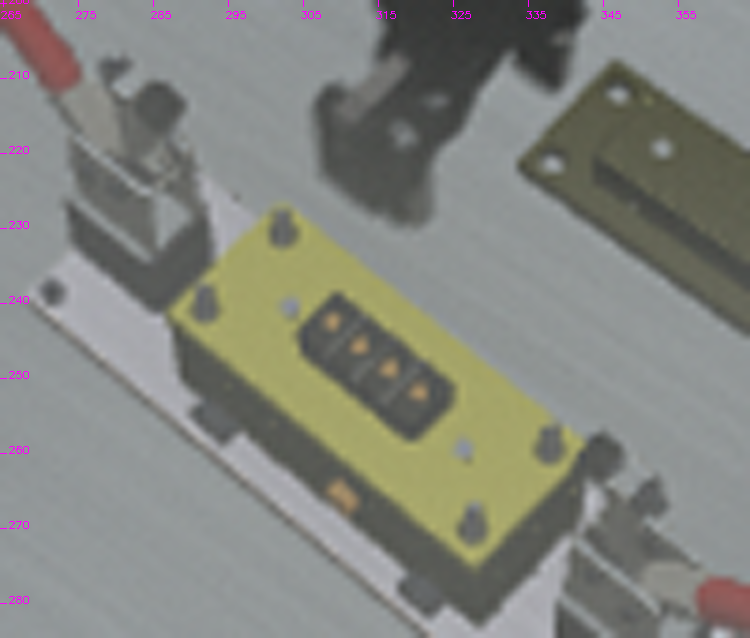

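The plate is flat on the rim with four studs standing through it. I'll go to the cover.

Emit:
arm_command --motion '[-0.025,0.006,0,0,0,0.3,-0.05,0.015,-0.005,0,0,0.6,-0.075,0.03,-0.02,0,0,1,-0.095,0.042,-0.04,0,0,1.4,-0.105,0.047,-0.06,0,0,1.7,-0.1098,0.049,-0.075,0,0,1.7,-0.1098,0.049,-0.085,0,0,1.7,-0.1098,0.049,-0.09,0,0,1.7,-0.1098,0.049,-0.09,0,0,1.7,-0.1098,0.049,-0.09,0,0,1.7]' --hand 0.062

```text
time: 22.1
ee_pos: [0.4336, 0.0311, 0.0949]
tool_rot: [[0.056, 0.998, 0.002], [0.998, -0.056, 0.0], [0.0, 0.002, -1.0]]
contact_force: [0.1, -0.2, -0.2]
grip_width: 0.062
```

```bash
python3 - <<'E'
from h import *
st(); d=avg('scene',2)
crop(d,320,180,90,75,8,'g17')
d4=pickle.load(open('D4.pkl','rb'))
S=[onz(d4,*P(265,200,7.5,p),.093-.0028) for p in [(332,322),(361,346),(389,369),(419,392)]]
print(np.mean(S,0), np.array(S).round(4))
E
```

```text
t 22.1 tcp [0.4336 0.0311 0.0949] phi 93.21 z [ 2.4e-03  3.0e-04 -1.0e+00] F [ 0.07 -0.24 -0.15] M [ 0.02 -0.05  0.01] w 0.062
[ 0.60357677 -0.01614818  0.0902    ] [[ 0.6016 -0.0383  0.0902]
 [ 0.603  -0.0233  0.0902]
 [ 0.6044 -0.0089  0.0902]
 [ 0.6053  0.0059  0.0902]]
```

View pics/g17.png

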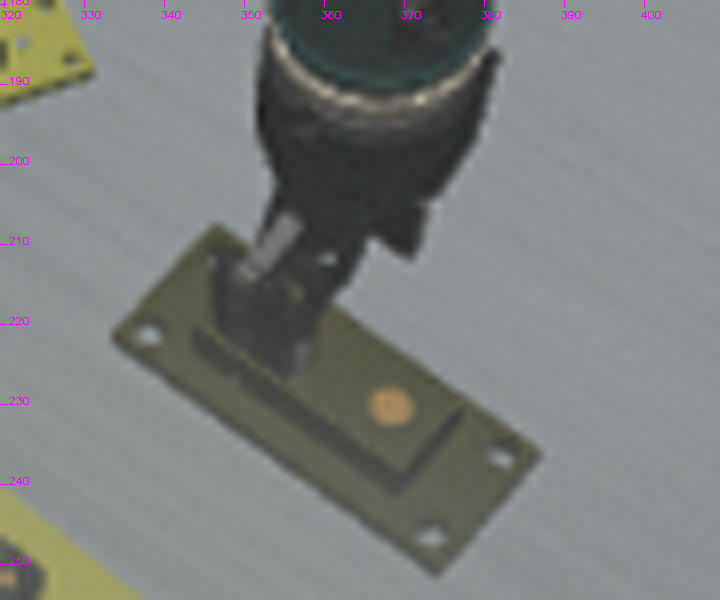

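The jaws straddle the crown of the cover. I'll descend to TCP z of about 0.037.

Emit:
arm_command --motion '[0,0,-0.012,0,0,0,0,0,-0.024,0,0,0,0,0,-0.034,0,0,0,0,0,-0.044,0,0,0,0,0,-0.05,0,0,0,0,0,-0.054,0,0,0,0,0,-0.057,0,0,0,0,0,-0.058,0,0,0,0,0,-0.058,0,0,0,0,0,-0.058,0,0,0]'

```text
time: 23.2
ee_pos: [0.4339, 0.0311, 0.0375]
tool_rot: [[0.056, 0.998, 0.004], [0.998, -0.056, 0.0], [0.0, 0.004, -1.0]]
contact_force: [-0.3, 0.2, -0.8]
grip_width: 0.0619
```

Emit:
arm_command --motion '[0,0,-0.0005,0,0,0,0,0,-0.0005,0,0,0,0,0,-0.0005,0,0,0,0,0,-0.0005,0,0,0,0,0,-0.0005,0,0,0,0,0,-0.0005,0,0,0,0,0,-0.0005,0,0,0,0,0,-0.0005,0,0,0,0,0,-0.0005,0,0,0,0,0,-0.0005,0,0,0]' --hand 0.02 --grip_force 50

```text
time: 24.2
ee_pos: [0.4345, 0.031, 0.0375]
tool_rot: [[0.056, 0.998, 0.005], [0.998, -0.056, 0.0], [0.0, 0.005, -1.0]]
contact_force: [0.9, 0.2, 5.8]
grip_width: 0.0386
```

Emit:
arm_command --motion '[0,0,0.01,0,0,0,0,0,0.03,0,0,0,0,0,0.05,0,0,0,0,0,0.07,0,0,0,0,0,0.09,0,0,0,0,0,0.11,0,0,0,0,0,0.125,0,0,0,0,0,0.13,0,0,0,0,0,0.13,0,0,0,0,0,0.13,0,0,0]'

```text
time: 25.2
ee_pos: [0.4335, 0.0311, 0.1661]
tool_rot: [[0.056, 0.998, 0.002], [0.998, -0.056, 0.0], [0.0, 0.002, -1.0]]
contact_force: [-0.4, 0.0, -3.1]
grip_width: 0.0392
```

```bash
python3 - <<'E'
from h import *
st(); d=avg('scene',1)
crop(d,320,150,90,75,8,'g18')
E
```

```text
t 25.2 tcp [0.4335 0.0311 0.1661] phi 93.2 z [ 2.1e-03  3.0e-04 -1.0e+00] F [-0.42  0.02 -3.06] M [-0.02  0.04  0.01] w 0.0392
```

View pics/g18.png

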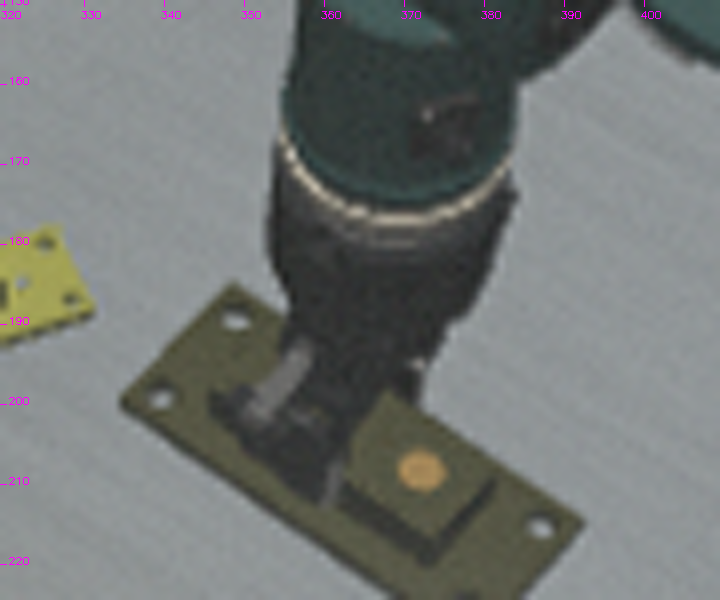

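Held level, 3 N. I'll carry it over the studs, y first and then x.

Emit:
arm_command --motion '[0.01,-0.02,0,0,0,-0.7,0.025,-0.04,0,0,0,-1.4,0.045,-0.0489,0,0,0,-1.75,0.07,-0.0489,0,0,0,-1.75,0.095,-0.0489,0,0,0,-1.75,0.12,-0.0489,0,0,0,-1.75,0.145,-0.0489,0,0,0,-1.75,0.16,-0.0489,0,0,0,-1.75,0.1698,-0.0489,0,0,0,-1.75,0.1698,-0.0489,0,0,0,-1.75]'

```text
time: 26.25
ee_pos: [0.6034, -0.0178, 0.1643]
tool_rot: [[0.086, 0.996, -0.001], [0.996, -0.086, 0.001], [0.001, -0.001, -1.0]]
contact_force: [1.0, -0.1, -3.0]
grip_width: 0.0385
```

Emit:
arm_command --motion '[0,0,-0.002,0,0,0,0,0,-0.005,0,0,0,0,0,-0.008,0,0,0,0,0,-0.011,0,0,0,0,0,-0.014,0,0,0,0,0,-0.017,0,0,0,0,0,-0.02,0,0,0,0,0,-0.022,0,0,0,0,0,-0.022,0,0,0,0,0,-0.022,0,0,0]'

```text
time: 27.25
ee_pos: [0.6035, -0.0178, 0.1423]
tool_rot: [[0.086, 0.996, -0.001], [0.996, -0.086, 0.001], [0.001, -0.001, -1.0]]
contact_force: [0.5, -1.3, -3.2]
grip_width: 0.0385
```

```bash
python3 - <<'E'
from h import *
st(); d=avg('scene',3); t=avg('top',2);pickle.dump((d,t),open('D5.pkl','wb'))
crop(d,265,185,100,85,7.5,'g19'); crop(t,270,145,75,45,10,'g20')
E
```

```text
t 27.25 tcp [ 0.6035 -0.0178  0.1423] phi 94.95 z [-5.e-04  6.e-04 -1.e+00] F [ 0.47 -1.29 -3.17] M [ 0.    0.   -0.03] w 0.0385
```

View pics/g19.png

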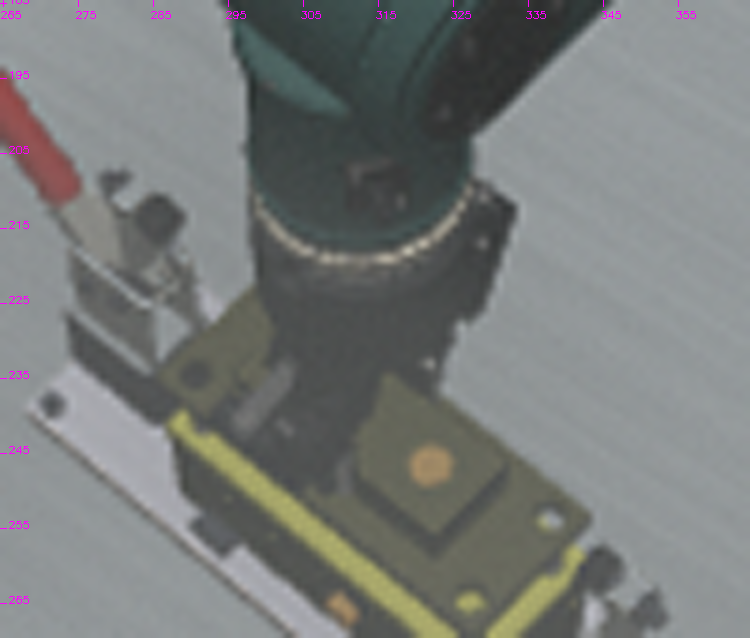

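View pics/g20.png

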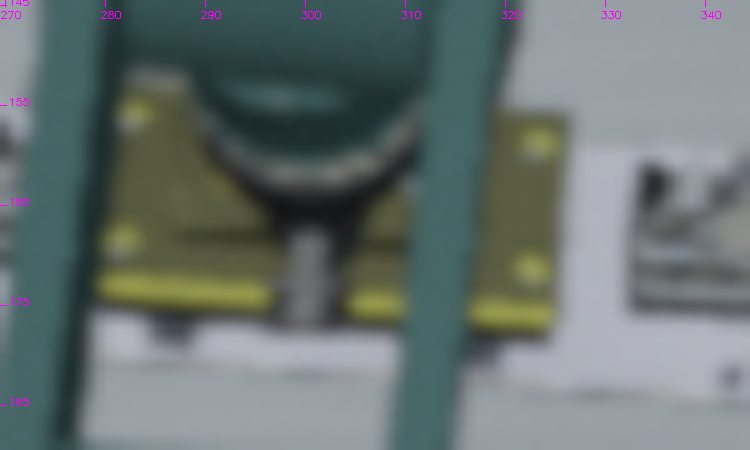

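```bash
python3 - <<'E'
import h
from h import *
h.FC=np.array([.6033,-.0172])
d,t=pickle.load(open('D5.pkl','rb'))
z=.1128-.0028-.004
exp=[(22,69),(-22,69),(22,-69),(-22,-69)]
H=[onz(t,*P(270,145,10,p),z) for p in [(133,115),(122,240),(538,141),(532,269)]]
for a,e in zip(H,exp): print('top',(h.fix(a)*1000).round(1),e)
print(np.mean([h.fix(a) for a in H],0)*1000)
S=[onz(d,*P(265,185,7.5,p),z) for p in [(470,602),(550,520),(197,375)]]
for a,e in zip(S,exp): print('sc',(h.fix(a)*1000).round(1),e)
E
```

```text
top [22.5 67.2] (22, 69)
top [-20.5  67.5] (-22, 69)
top [ 23.5 -69.8] (22, -69)
top [-20.4 -70.8] (-22, -69)
[ 1.28119497 -1.48458653]
sc [22.4 68.6] (22, 69)
sc [-22.1  68.8] (-22, 69)
sc [ 21.4 -70.8] (22, -69)
```

The cover sits about 1.5 mm toward −y and +0.5 mm in x relative to where the plate was. I'll correct that and lower until the studs are engaged.

Emit:
arm_command --motion '[-0.0004,0.0014,0,0,0,0,-0.0004,0.0014,-0.002,0,0,0,-0.0004,0.0014,-0.004,0,0,0,-0.0004,0.0014,-0.007,0,0,0,-0.0004,0.0014,-0.009,0,0,0,-0.0004,0.0014,-0.011,0,0,0,-0.0004,0.0014,-0.013,0,0,0,-0.0004,0.0014,-0.015,0,0,0,-0.0004,0.0014,-0.016,0,0,0,-0.0004,0.0014,-0.016,0,0,0]'

```text
time: 28.5
ee_pos: [0.603, -0.0164, 0.1263]
tool_rot: [[0.086, 0.996, -0.001], [0.996, -0.086, 0.001], [0.001, -0.001, -1.0]]
contact_force: [0.8, 0.3, -3.4]
grip_width: 0.0391
```

```bash
python3 - <<'E'
from h import *
st(); d=avg('scene',3); t=avg('top',2)
crop(d,265,185,100,85,7.5,'g21'); crop(t,270,145,75,45,10,'g22')
E
```

```text
t 28.5 tcp [ 0.603  -0.0164  0.1263] phi 94.95 z [-6.e-04  6.e-04 -1.e+00] F [ 0.84  0.25 -3.39] M [ 0.01  0.03 -0.02] w 0.0391
```

View pics/g21.png

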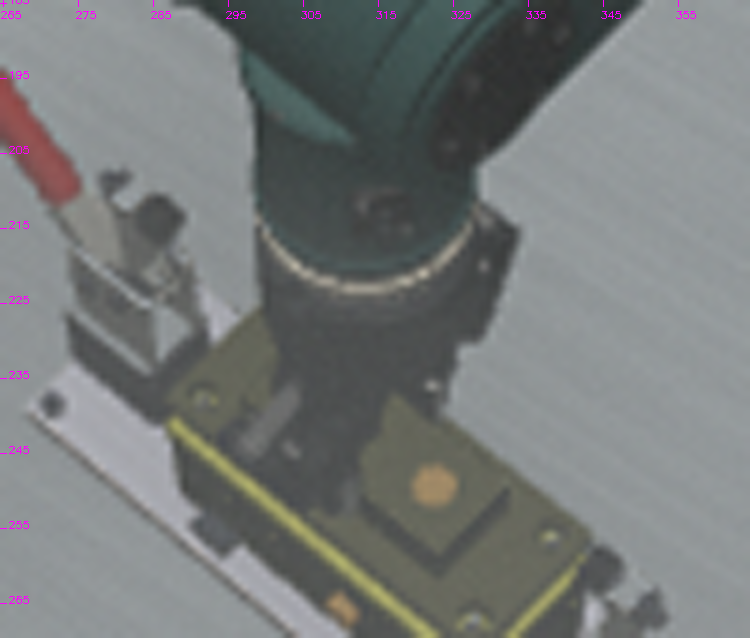

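View pics/g22.png

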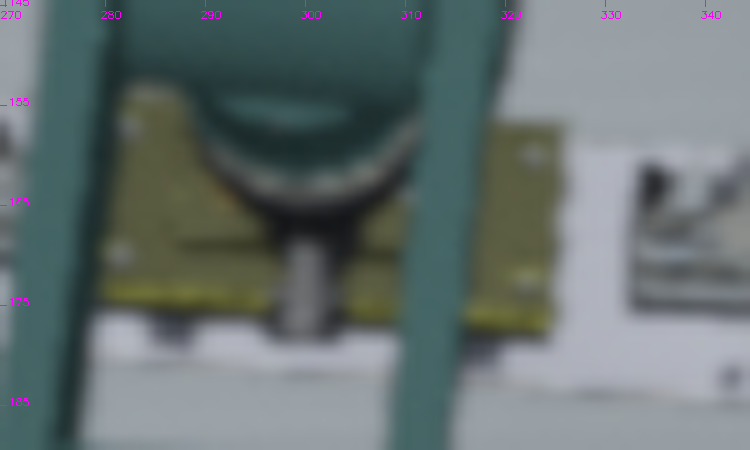

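The studs are in the holes, in the clear. I'll lower the cover onto the plate (expected seat at TCP 0.1125).

Emit:
arm_command --motion '[0,0,-0.002,0,0,0,0,0,-0.004,0,0,0,0,0,-0.006,0,0,0,0,0,-0.008,0,0,0,0,0,-0.01,0,0,0,0,0,-0.011,0,0,0,0,0,-0.012,0,0,0,0,0,-0.013,0,0,0,0,0,-0.014,0,0,0,0,0,-0.015,0,0,0]'

```text
time: 29.75
ee_pos: [0.6033, -0.0164, 0.1127]
tool_rot: [[0.086, 0.996, 0.001], [0.996, -0.086, 0.0], [0.0, 0.001, -1.0]]
contact_force: [-2.6, -0.3, 4.8]
grip_width: 0.0388
```

Seated at 0.1127, as expected. I'll release and rise.

Emit:
arm_command --motion '[0,0,0,0,0,0,0,0,0,0,0,0,0,0,0,0,0,0,0,0,0,0,0,0,0,0,0.005,0,0,0,0,0,0.025,0,0,0,0,0,0.055,0,0,0,0,0,0.085,0,0,0,0,0,0.115,0,0,0,0,0,0.135,0,0,0]' --hand 0.06

```text
time: 30.75
ee_pos: [0.6039, -0.0164, 0.2511]
tool_rot: [[0.086, 0.996, 0.005], [0.996, -0.086, -0.0], [0.0, 0.005, -1.0]]
contact_force: [0.5, 0.8, 0.1]
grip_width: 0.0597
```

```bash
python3 - <<'E'
from h import *
st(); d=avg('scene',2)
crop(d,255,195,130,110,6,'g23')
E
```

```text
t 30.75 tcp [ 0.6039 -0.0164  0.2511] phi 94.95 z [ 4.7e-03 -1.0e-04 -1.0e+00] F [0.52 0.8  0.05] M [-0.02  0.04 -0.01] w 0.0597
```

View pics/g23.png

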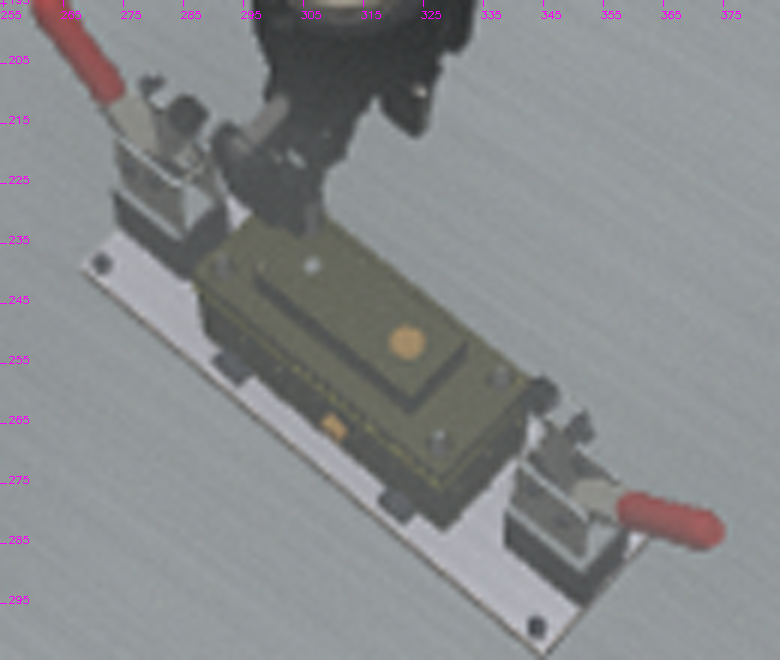

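The cover lies flat and flush, with studs through it near (292,239) and (338,258). Now the left clamp: close the fingers and move outside the handle at height.

Emit:
arm_command --motion '[0.003,0.035,0.01,0,0,0,0.006,0.07,0.01,0,0,0,0.009,0.105,0.01,0,0,0,0.012,0.14,0.01,0,0,0,0.015,0.175,0.01,0,0,0,0.018,0.21,0.01,0,0,0,0.02,0.235,0.01,0,0,0,0.02,0.235,0.0,0,0,0,0.02,0.235,-0.03,0,0,0,0.02,0.235,-0.05,0,0,0]' --hand 0.0

```text
time: 31.85
ee_pos: [0.624, 0.2176, 0.199]
tool_rot: [[0.086, 0.996, 0.006], [0.996, -0.086, -0.002], [-0.002, 0.006, -1.0]]
contact_force: [-0.0, 0.2, -1.6]
grip_width: -0.0004
```

```bash
python3 - <<'E'
from h import *
st(); d=avg('scene',1)
crop(d,300,190,130,110,6,'g24')
E
```

```text
t 31.85 tcp [0.624  0.2176 0.199 ] phi 94.95 z [ 0.0056 -0.0024 -1.    ] F [-0.    0.21 -1.65] M [ 0.02 -0.   -0.  ] w -0.0004
```

View pics/g24.png

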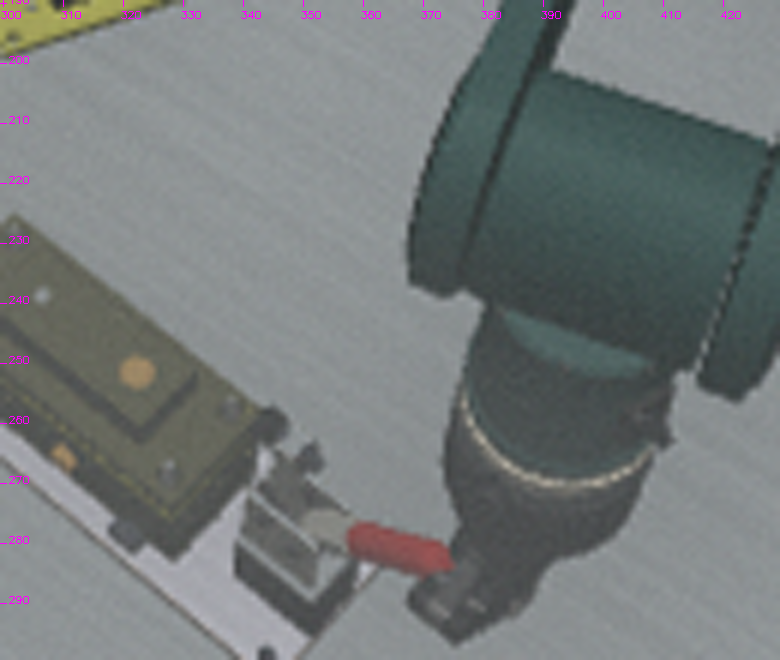

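Clear of the handle end. I'll descend beside it.

Emit:
arm_command --motion '[0,0.002,-0.006,0,0,0,0,0.002,-0.013,0,0,0,0,0.002,-0.02,0,0,0,0,0.002,-0.027,0,0,0,0,0.002,-0.034,0,0,0,0,0.002,-0.039,0,0,0,0,0.002,-0.039,0,0,0,0,0.002,-0.039,0,0,0,0,0.002,-0.039,0,0,0,0,0.002,-0.039,0,0,0]'

```text
time: 32.9
ee_pos: [0.6226, 0.219, 0.156]
tool_rot: [[0.087, 0.996, -0.001], [0.996, -0.087, -0.004], [-0.004, -0.0, -1.0]]
contact_force: [0.2, 0.8, -0.7]
grip_width: -0.0
```

No contact. I'll sweep inward.

Emit:
arm_command --motion '[-0.0004,-0.006,0.0,0,0,0,-0.001,-0.012,0.0,0,0,0,-0.0015,-0.018,0.0,0,0,0,-0.002,-0.024,0.001,0,0,0,-0.0025,-0.03,0.002,0,0,0,-0.003,-0.036,0.003,0,0,0,-0.0035,-0.042,0.004,0,0,0,-0.004,-0.048,0.005,0,0,0,-0.0045,-0.054,0.006,0,0,0,-0.005,-0.06,0.007,0,0,0]'

```text
time: 33.9
ee_pos: [0.6173, 0.1581, 0.1625]
tool_rot: [[0.087, 0.996, -0.002], [0.996, -0.087, -0.004], [-0.005, -0.001, -1.0]]
contact_force: [-0.1, 1.5, 1.0]
grip_width: 0.0
```

```bash
python3 - <<'E'
from h import *
st(); d=avg('scene',1)
crop(d,300,190,130,110,6,'g25')
E
```

```text
t 33.9 tcp [0.6173 0.1581 0.1625] phi 95.0 z [-0.0018 -0.0045 -1.    ] F [-0.08  1.52  1.04] M [ 0.2  -0.09 -0.02] w 0.0
```

View pics/g25.png

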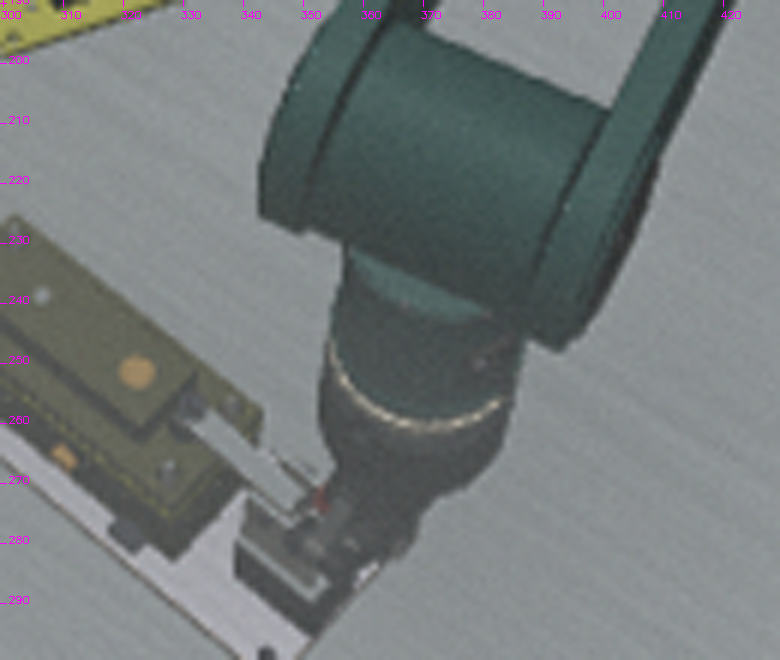

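The arm is swinging down onto the cover. I'll continue to fully upright.

Emit:
arm_command --motion '[-0.0004,-0.004,0.0,0,0,0,-0.0008,-0.008,0.0,0,0,0,-0.001,-0.012,0.0,0,0,0,-0.0013,-0.015,0.0,0,0,0,-0.0015,-0.017,0.0,0,0,0,-0.0017,-0.019,0.0,0,0,0,-0.0018,-0.02,0.0,0,0,0,-0.0019,-0.021,0.0,0,0,0,-0.0019,-0.021,0.0,0,0,0,-0.0019,-0.021,0.0,0,0,0]'

```text
time: 34.95
ee_pos: [0.6159, 0.14, 0.1629]
tool_rot: [[0.085, 0.996, 0.0], [0.996, -0.085, 0.002], [0.002, -0.0, -1.0]]
contact_force: [2.4, 11.5, 0.1]
grip_width: -0.0003
```

```bash
python3 - <<'E'
from h import *
st(); d=avg('scene',1)
crop(d,300,190,130,110,6,'g26')
E
```

```text
t 34.95 tcp [0.6159 0.14   0.1629] phi 94.88 z [ 1.0e-04  1.6e-03 -1.0e+00] F [ 2.38 11.49  0.14] M [ 1.42 -0.28  0.04] w -0.0003
```

View pics/g26.png

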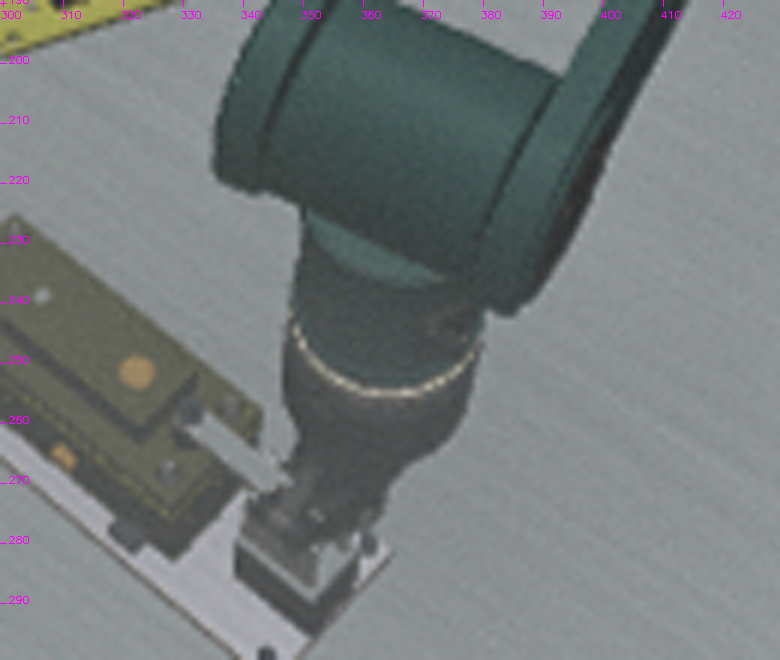

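Force rises at TCP y = 157.7 mm in the fixture, where upright is expected (157). I'll push a little more to confirm the stop.

Emit:
arm_command --motion '[-0.0002,-0.003,0,0,0,0,-0.0003,-0.004,0,0,0,0,-0.0004,-0.005,0,0,0,0,-0.0004,-0.005,0,0,0,0,-0.0004,-0.005,0,0,0,0,-0.0004,-0.005,0,0,0,0,-0.0004,-0.005,0,0,0,0,-0.0004,-0.005,0,0,0,0,-0.0004,-0.005,0,0,0,0,-0.0004,-0.005,0,0,0,0]'

```text
time: 36.0
ee_pos: [0.6158, 0.14, 0.163]
tool_rot: [[0.081, 0.997, 0.002], [0.997, -0.081, 0.01], [0.011, 0.001, -1.0]]
contact_force: [2.5, 13.6, -0.6]
grip_width: 0.0004
```

Hard stop, fully closed. I'll back off and rise over.

Emit:
arm_command --motion '[0.0005,0.006,0,0,0,0,0.001,0.015,0,0,0,0,0.002,0.025,0.01,0,0,0,0.002,0.025,0.04,0,0,0,0.002,0.025,0.07,0,0,0,0.002,0.025,0.1,0,0,0,0.002,0.02,0.11,0,0,0,0,-0.01,0.11,0,0,0,-0.004,-0.05,0.11,0,0,0,-0.008,-0.09,0.11,0,0,0]'

```text
time: 37.0
ee_pos: [0.6073, 0.0489, 0.2722]
tool_rot: [[0.08, 0.997, 0.001], [0.997, -0.08, 0.01], [0.01, 0.0, -1.0]]
contact_force: [-0.6, -0.4, 0.1]
grip_width: -0.0002
```

```bash
python3 - <<'E'
from h import *
st(); d=avg('scene',2)
crop(d,255,180,130,110,6,'g27')
E
```

```text
t 37.0 tcp [0.6073 0.0489 0.2722] phi 94.62 z [ 8.0e-04  9.6e-03 -1.0e+00] F [-0.59 -0.45  0.12] M [ 0.04  0.   -0.02] w -0.0002
```

View pics/g27.png

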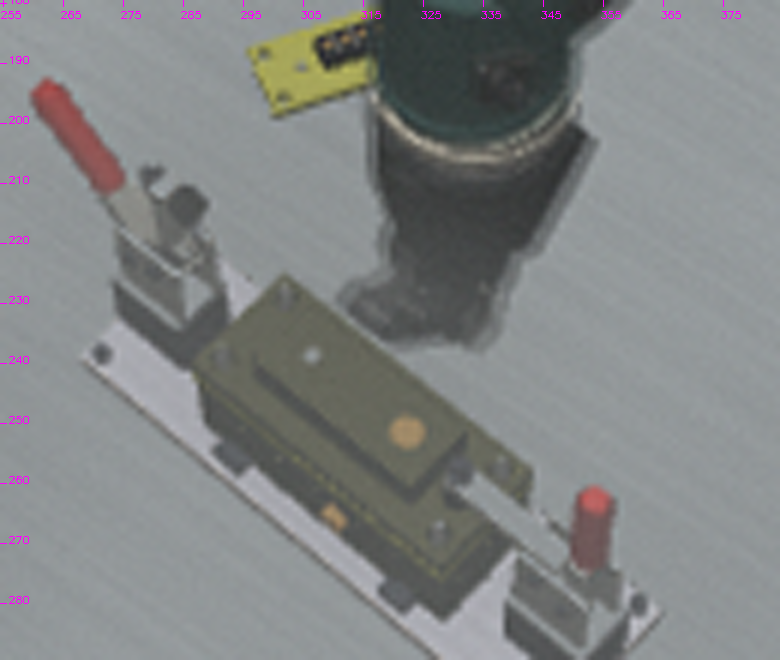

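The left clamp is closed: handle upright at (353,262), pad on the flange. Now the right one.

Emit:
arm_command --motion '[-0.002,-0.03,0,-0.1,0,0,-0.006,-0.07,0,-0.3,0,0,-0.01,-0.115,0,-0.5,0,0,-0.014,-0.16,0,-0.5,0,0,-0.018,-0.205,0,-0.5,0,0,-0.021,-0.25,0,-0.5,0,0,-0.024,-0.285,0,-0.5,0,0,-0.025,-0.304,0,-0.5,0,0,-0.025,-0.304,-0.02,-0.5,0,0,-0.025,-0.304,-0.05,-0.5,0,0]'

```text
time: 38.1
ee_pos: [0.5834, -0.2596, 0.224]
tool_rot: [[0.089, 0.996, 0.005], [0.996, -0.089, -0.003], [-0.003, 0.005, -1.0]]
contact_force: [0.1, 0.1, -0.6]
grip_width: 0.0001
```

```bash
python3 - <<'E'
from h import *
st(); d=avg('scene',1)
crop(d,215,150,130,110,6,'g28')
E
```

```text
t 38.1 tcp [ 0.5834 -0.2596  0.224 ] phi 95.1 z [ 0.0052 -0.0031 -1.    ] F [ 0.14  0.09 -0.63] M [ 0.02 -0.02  0.01] w 0.0001
```

View pics/g28.png

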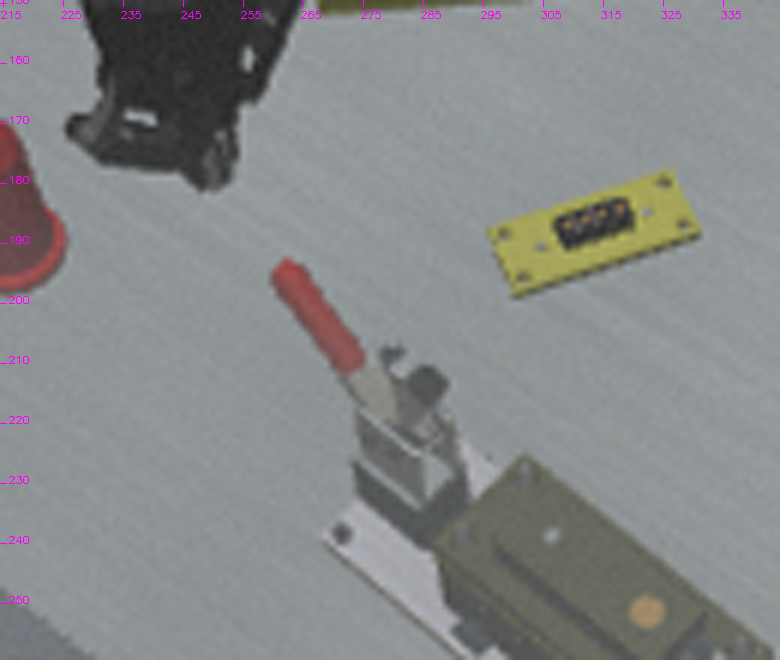

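Clear of both the handle and the pitot cap. I'll descend beside the handle.

Emit:
arm_command --motion '[-0.001,0.003,-0.01,0,0,0,-0.001,0.003,-0.022,0,0,0,-0.001,0.003,-0.034,0,0,0,-0.001,0.003,-0.046,0,0,0,-0.001,0.003,-0.056,0,0,0,-0.001,0.003,-0.062,0,0,0,-0.001,0.003,-0.065,0,0,0,-0.001,0.003,-0.065,0,0,0,-0.001,0.003,-0.065,0,0,0,-0.001,0.003,-0.065,0,0,0]'

```text
time: 39.15
ee_pos: [0.5801, -0.2549, 0.1513]
tool_rot: [[0.088, 0.996, -0.006], [0.996, -0.088, 0.003], [0.002, -0.006, -1.0]]
contact_force: [0.1, 1.1, -0.0]
grip_width: 0.0001
```

Emit:
arm_command --motion '[0.002,0.006,0.003,0,0,0,0.003,0.012,0.006,0,0,0,0.0035,0.018,0.007,0,0,0,0.004,0.024,0.008,0,0,0,0.0045,0.03,0.009,0,0,0,0.005,0.036,0.01,0,0,0,0.0055,0.042,0.011,0,0,0,0.006,0.048,0.011,0,0,0,0.0065,0.055,0.011,0,0,0,0.0075,0.062,0.011,0,0,0]'

```text
time: 40.15
ee_pos: [0.5874, -0.1918, 0.1618]
tool_rot: [[0.088, 0.996, -0.007], [0.996, -0.088, 0.004], [0.003, -0.007, -1.0]]
contact_force: [0.8, -1.4, 0.8]
grip_width: -0.0001
```

```bash
python3 - <<'E'
from h import *
st(); d=avg('scene',1)
crop(d,215,150,130,110,6,'g29')
E
```

```text
t 40.15 tcp [ 0.5874 -0.1918  0.1618] phi 95.04 z [-0.0068  0.0038 -1.    ] F [ 0.82 -1.38  0.77] M [-0.18 -0.07  0.01] w -0.0001
```

View pics/g29.png

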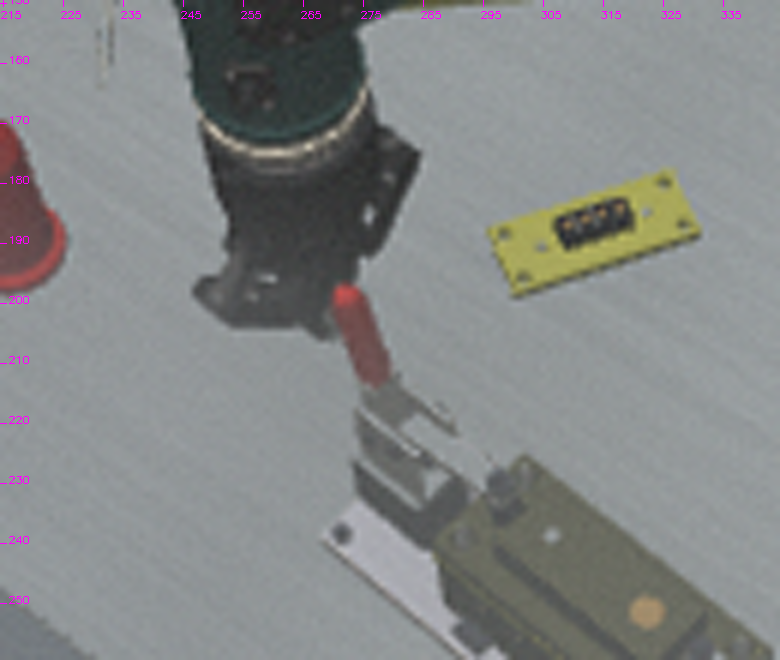

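The handle is rotating as planned. I'll finish the push.

Emit:
arm_command --motion '[0.0004,0.004,0,0,0,0,0.0008,0.008,0,0,0,0,0.001,0.012,0,0,0,0,0.0013,0.015,0,0,0,0,0.0015,0.018,0,0,0,0,0.0017,0.02,0,0,0,0,0.0019,0.022,0,0,0,0,0.0021,0.024,0,0,0,0,0.0021,0.024,0,0,0,0,0.0021,0.024,0,0,0,0]'

```text
time: 41.2
ee_pos: [0.5892, -0.1726, 0.162]
tool_rot: [[0.091, 0.996, -0.007], [0.996, -0.091, -0.006], [-0.007, -0.006, -1.0]]
contact_force: [-2.0, -16.0, -0.7]
grip_width: 0.0003
```

Emit:
arm_command --motion '[0.0002,0.002,0,0,0,0,0.0003,0.004,0,0,0,0,0.0004,0.005,0,0,0,0,0.0004,0.005,0,0,0,0,0.0004,0.005,0,0,0,0,0.0004,0.005,0,0,0,0,0.0004,0.005,0,0,0,0,0.0004,0.005,0,0,0,0,0.0004,0.005,0,0,0,0,0.0004,0.005,0,0,0,0]'

```text
time: 42.2
ee_pos: [0.5891, -0.1729, 0.1621]
tool_rot: [[0.095, 0.995, -0.007], [0.995, -0.095, -0.015], [-0.016, -0.006, -1.0]]
contact_force: [-0.9, -14.6, -0.7]
grip_width: 0.0002
```

Stopped against the closed position (y = −156 mm in the fixture). I'll back off and rise clear.

Emit:
arm_command --motion '[-0.0005,-0.006,0,0,0,0,-0.001,-0.015,0,0,0,0,-0.002,-0.025,0.01,0,0,0,-0.002,-0.025,0.04,0,0,0,-0.002,-0.025,0.07,0,0,0,-0.01,-0.025,0.1,0,0,0,-0.04,-0.025,0.11,0,0,0,-0.08,-0.025,0.11,0,0,0,-0.12,-0.025,0.11,0,0,0,-0.15,-0.025,0.11,0,0,0]'

```text
time: 43.2
ee_pos: [0.4373, -0.1976, 0.2732]
tool_rot: [[0.094, 0.996, -0.006], [0.995, -0.094, -0.016], [-0.016, -0.005, -1.0]]
contact_force: [-0.6, -0.5, -0.2]
grip_width: -0.0
```

Emit:
arm_command --motion '[0,0,0,0,0,0,0,0,0,0,0,0,0,0,0,0,0,0,0,0,0,0,0,0,0,0,0,0,0,0,0,0,0,0,0,0,0,0,0,0,0,0,0,0,0,0,0,0,0,0,0,0,0,0,0,0,0,0,0,0]'

```text
time: 44.2
ee_pos: [0.4373, -0.1976, 0.2732]
tool_rot: [[0.094, 0.996, -0.006], [0.995, -0.094, -0.016], [-0.016, -0.005, -1.0]]
contact_force: [-0.0, 0.1, -0.2]
grip_width: 0.0001
```

```bash
python3 - <<'E'
from h import *
st(); d=avg('scene',3);t=avg('top',3)
crop(d,255,180,130,110,6,'g30'); crop(t,235,140,135,50,5.9,'g31')
E
```

```text
t 44.2 tcp [ 0.4373 -0.1976  0.2732] phi 95.42 z [-0.0062 -0.0156 -0.9999] F [-0.04  0.08 -0.16] M [0.   0.01 0.  ] w 0.0001
```

View pics/g30.png

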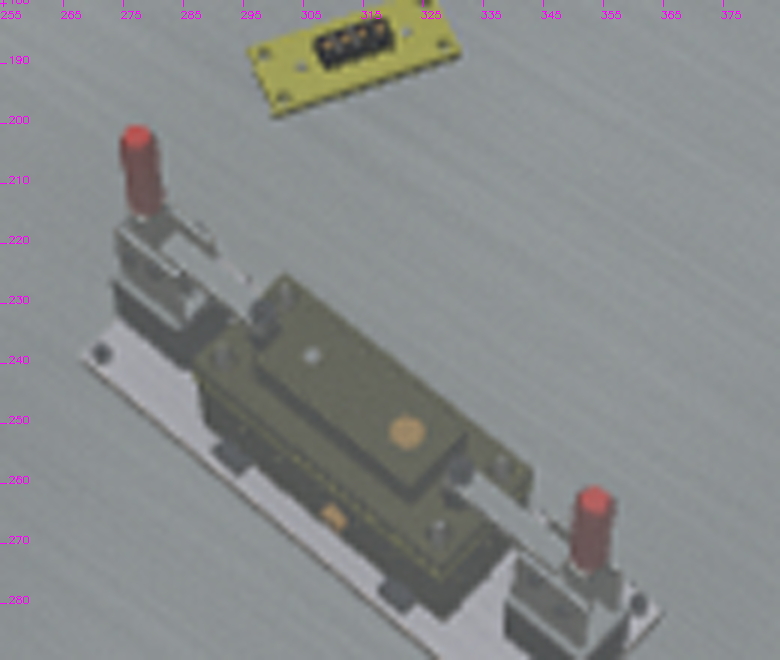

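View pics/g31.png

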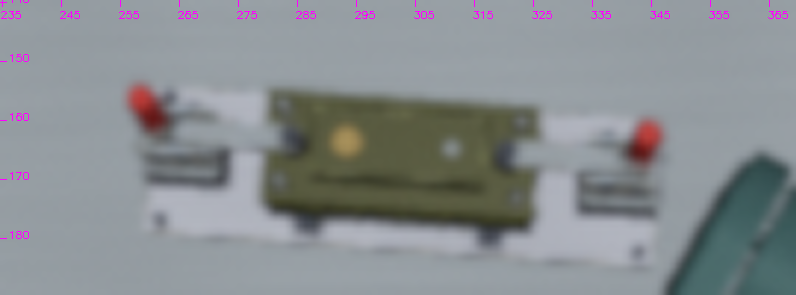

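Both handles stand upright and the pads sit on the flange. A final numeric check of handle tips and cover height before handing in:

```bash
python3 - <<'E'
import h
from h import *
h.FC=np.array([.6033,-.0172])
D=pickle.load(open('D0.pkl','rb'));t,s=D['top'],D['scene']
def T(n,a,b):
    X,e=tri(t,P(235,140,5.9,a),s,P(255,180,6,b)); print(n,(X*1e3).round(1),'fix',(h.fix(X)*1e3).round(1),round(e*1e3,1)); return X
L=T('L tip',(139,98),(593,498));R=T('R tip',(649,132),(137,134))
a=T('brass',(346,141),(406,432));b=T('white',(451,147),(312,355)); print((a+b)/2,np.degrees(np.arctan2(*(a-b)[:2])))
E
```

```text
L tip [615.  120.2 184.9] fix [ -0.4 137.9] 0.8
R tip [ 591.4 -153.7  185.8] fix [   0.2 -137. ] 1.1
brass [606.3  13.2 102.5] fix [ 0.3 30.5] 0.1
white [601.4 -46.6 103.7] fix [  0.7 -29.4] 0.8
[ 0.60384783 -0.016701    0.10309652] 4.695154019770803
```

Tips are at y = +137.9 / −137.0 (137 when upright). The cover crown is at 105.9 mm after the 2.8 mm bias (105 expected), centred within 0.6 mm.

```bash
python3 -c "
from h import *
print(workorder.hand_in())"
```

```text
the job is handed in; nothing more can be done
None
```

The turn indicator is closed up and handed in at about 44.5 s of the 72 s allowed; handing in reports no verdict. The gimbal is on the housing floor between the cheeks. The middle-sized terminal plate and then the cover are over the four studs, and both clamp handles are pushed against their stops.

What the last checks showed:
- **Gimbal:** it was centred within 0.2 mm of the fixture centre in the scene view just after release, and the top view agreed. The plate and cover hide it now, so I could not check it again.
- **Handles:** both stand upright, with tips at y = +137.9 and −137.0 mm (137 expected). Each stopped moving under about 14 N.
- **Cover:** it is centred within about 0.6 mm and 0.4° of the fixture, with its crown about 106 mm above the bench (105 expected).
- **Clamp pads:** they show on the cover's flange in both views. I did not measure how hard they press.
- **Robot:** it stands clear of everything and senses no contact force.

**Disagreements:** heights measured from the two cameras read about 2.8 mm low throughout, so I treated that as a calibration bias and corrected for it. The two views also differed by about 1 mm on where the held plate and cover were. I corrected each part before lowering it, and both went down with no notable side force until they seated.

**Bystanders:** the arm never went near the bushings or the screwdriver, and stayed well clear of the pitot cap. I took no final measurement of them.

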